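Pack the T-track stops away with the bench dogs

TASK

Put the track stops away in the lidded case. First, with the lid still on, tip the case up by its handle end until the bench dogs rattling about inside have rolled together at the other end, set it level again and lift the lid off. Then slide every stop off the open end of the T-track, put them all in the cleared end of the case beside the dogs, and close the lid fully with the case flat on the bench; leave the other tools where they are.

Things in the scene. Friction and masses are not known exactly. Their poses are not given: they have to be found in the camera images.
- case: Open plywood case, loose on the bench, 282 mm long (x) x 130 mm wide (y) x 80 mm tall, 0.55 kg empty; walls 6 mm, floor 5 mm: inside 270 x 118 x 75 mm. Origin: centre of its underside; z up. Handle at the -x end. It tips about the bottom edge of its other end, 141 mm along +x.
- case_handle (a point): Centre of the case's end handle: dark wooden bar 104 mm long (case y), 14 mm thick (case x), 18 mm tall, 40 mm out from the -x end face (33 mm free between) on a post at each end (80 mm free between the posts), 58 mm above the case's underside: case point (-181, 0, 58) mm. Axes as the case's.
- lid_grip (a point): Centre of the grip bar on the loose lid: bar 80 mm long (x), 14 mm thick (y), 16 mm tall, on two posts, its underside 16 mm above the lid's panel (282 x 130 x 6 mm). Axes: the lid's, parallel to the case's when on; it fits either way round. Lid fully down: this point is 110 mm above the case's underside, over its centre. Lid flat on the bench: 40 mm above the bench. 0.2 kg.
- lid_seat (a point): Centre of the lid panel's underside, which rests on the case's rim; 30 mm below lid_grip. A plug below it reaches 10 mm down into the case (3 mm play all round in its upper half, 6 mm in the lower). Nothing fastens the lid; tipped beyond about 50 degrees it may fall off.
- track: Aluminium T-track on a plywood board, fixed to the bench. Origin: at bench level under the middle of the open end; it runs 360 mm from there along its +y to an end cap. Board 110 mm wide (x), 12 mm thick; track 44 mm wide, lips' top 30 mm above the bench, slot 16 mm wide, channel below the lips 32 mm wide, 9 mm high.
- stop1_grip (a point): Centre of a track stop's T-handle (None if absent): black bar 14 mm (x, across the track) x 36 mm (y, along it) x 18 mm tall, 14 mm clear above a wooden block 70 (x) x 40 (y) x 16 mm; under it a 12 mm stem and a T-foot 28 x 40 x 6 mm. 60 mm tall; this point is 51 mm above the foot's underside, 69 mm above the bench when on the track. 0.11 kg.
- stop2_grip (a point): Another stop, same as stop1 (None if absent). The stops slide freely (2 mm play), held down by the track's lips until the stop's centre is 22 mm past the open end; off the track they stand on their foot.
- stop3_grip (a point): Another stop, same as stop1 (None if absent).
- stop4_grip (a point): Another stop, same as stop1 (None if absent).
- dog1_mid (a point): Middle of a round wooden bench dog, 19 mm in diameter, 106 mm long, lying across the case (axis along the case's y); it rolls along the case once the floor is tilted some 15 degrees, and stays put when level.
- dog2_mid (a point): Another bench dog, same as dog1.
- dog3_mid (a point): Another bench dog, same as dog1.
- glue: Bystander, to be left alone: standing plastic glue bottle, 60 mm wide, 168 mm tall. Origin: on its underside, near its middle.
- mallet: Bystander, to be left alone: wooden mallet lying on its side, 310 mm long over all, head 130 x 75 x 62 mm. Origin: on its underside, near its middle.
- square: Bystander, to be left alone: steel combination square lying flat, 200 mm blade. Origin: on its underside, near its middle.
- plane: Bystander, to be left alone: small metal bench plane, 220 mm long, 95 mm tall. Origin: on its underside, near its middle.
- offcut: Bystander, to be left alone: dark hardwood offcut, 110 x 45 x 25 mm. Origin: on its underside, near its middle.
Mind the look-alikes: they are no part of the job. What is shaped like the part that bears stop4_grip but green or red is not meant.

How it is judged (in metres and radians):
On the way, in this order (a step that is already met when the one before it is completed fails the run):
1. With the lid on, the case is tipped by its handle end and all the dogs lie together at the other end (angle between case's own z axis and vertical above 0.15 rad and x of lid_grip in the frame of case between -0.012 and 0.012 m and y of lid_grip in the frame of case between -0.012 and 0.012 m and z of lid_grip in the frame of case between 0.105 and 0.122 m and x of dog1_mid in the frame of case between 0.07 and 0.14 m and y of dog1_mid in the frame of case between -0.06 and 0.06 m and z of dog1_mid in the frame of case between 0 and 0.07 m and x of dog2_mid in the frame of case between 0.07 and 0.14 m and y of dog2_mid in the frame of case between -0.06 and 0.06 m and z of dog2_mid in the frame of case between 0 and 0.07 m and x of dog3_mid in the frame of case between 0.07 and 0.14 m and y of dog3_mid in the frame of case between -0.06 and 0.06 m and z of dog3_mid in the frame of case between 0 and 0.07 m), for 0.2 s.
2. The case is level on the bench again, the dogs still together, and the lid is off it (angle between case's own z axis and vertical below 0.05 rad and height (world z) of case below 0.01 m and x of dog1_mid in the frame of case between 0.065 and 0.14 m and y of dog1_mid in the frame of case between -0.06 and 0.06 m and z of dog1_mid in the frame of case between 0 and 0.07 m and x of dog2_mid in the frame of case between 0.065 and 0.14 m and y of dog2_mid in the frame of case between -0.06 and 0.06 m and z of dog2_mid in the frame of case between 0 and 0.07 m and x of dog3_mid in the frame of case between 0.065 and 0.14 m and y of dog3_mid in the frame of case between -0.06 and 0.06 m and z of dog3_mid in the frame of case between 0 and 0.07 m and distance between lid_grip and case above 0.14 m), for 0.2 s.
3. Every stop is in the cleared part of the case, with the dogs still at their end (angle between case's own z axis and vertical below 0.05 rad and height (world z) of case below 0.01 m and x of stop1_grip in the frame of case between -0.135 and 0.105 m and y of stop1_grip in the frame of case between -0.059 and 0.059 m and z of stop1_grip in the frame of case between 0.005 and 0.075 m and x of stop2_grip in the frame of case between -0.135 and 0.105 m and y of stop2_grip in the frame of case between -0.059 and 0.059 m and z of stop2_grip in the frame of case between 0.005 and 0.075 m and x of stop3_grip in the frame of case between -0.135 and 0.105 m and y of stop3_grip in the frame of case between -0.059 and 0.059 m and z of stop3_grip in the frame of case between 0.005 and 0.075 m and x of stop4_grip in the frame of case between -0.135 and 0.105 m and y of stop4_grip in the frame of case between -0.059 and 0.059 m and z of stop4_grip in the frame of case between 0.005 and 0.075 m and x of dog1_mid in the frame of case between 0.055 and 0.14 m and y of dog1_mid in the frame of case between -0.06 and 0.06 m and z of dog1_mid in the frame of case between 0 and 0.07 m and x of dog2_mid in the frame of case between 0.055 and 0.14 m and y of dog2_mid in the frame of case between -0.06 and 0.06 m and z of dog2_mid in the frame of case between 0 and 0.07 m and x of dog3_mid in the frame of case between 0.055 and 0.14 m and y of dog3_mid in the frame of case between -0.06 and 0.06 m and z of dog3_mid in the frame of case between 0 and 0.07 m), for 0.2 s.
At the end, for the whole second after the job is handed in: Case level on the bench, lid fully down (6 mm, 0.06 rad, centred to 12 mm); in it all the stops (T-handles from 135 mm towards the handle to 105 mm beyond the middle) and the three dogs at the end away from the handle (centres 55 mm or more past the middle); case at rest (all of step 3 and x of lid_grip in the frame of case between -0.012 and 0.012 m and y of lid_grip in the frame of case between -0.012 and 0.012 m and z of lid_grip in the frame of case between 0.105 and 0.116 m and angle between the z axis of lid_grip and the z axis of case, either way round below 0.06 rad and linear speed of case below 0.02 m/s); the robot touches nothing.
It fails at once if the glue is disturbed (moved more than 40 mm) (distance of glue from where it was at the start of the episode above 0.04 m).
It fails at once if the mallet is disturbed (moved more than 40 mm) (distance of mallet from where it was at the start of the episode above 0.04 m).
It fails at once if the square is disturbed (moved more than 40 mm) (distance of square from where it was at the start of the episode above 0.04 m).
It fails at once if the plane is disturbed (moved more than 40 mm) (distance of plane from where it was at the start of the episode above 0.04 m).
It fails at once if the offcut is disturbed (moved more than 40 mm) (distance of offcut from where it was at the start of the episode above 0.04 m).
Of stop1, stop2, stop3, stop4 only 3 to 4 are there at a start; the rules pass over those that are not, and their reading is None.
At some moment in a run one of lid may be knocked a few centimetres aside while the robot is not near it.
Once in a run the grip may slacken for a moment while it holds something.
It also fails if it takes over 210 s, if anything falls off the work surface, if the arm or the gripper's body presses on something with over 40 N, if the wrist force passes 120 N, or if a joint passes its speed limit or range.

ROBOT

A 7-joint arm with a two-finger parallel gripper is mounted at the origin on the work surface. World frame = base frame: x ahead of the robot, y to its left, z up, the work surface at z = 0. Lengths are in mm, angles in rad, forces in N, time in s.
With the tool pointing down it reaches from about 400 to 875 mm from the base axis. Payload 4.4 kg.
Tool frame: the origin (TCP) lies on the centre line of the jaws, within the pads' length; the fingertips stand 8 mm ahead of it and the grasp point (between the pads) lies 11 mm behind it; x points along the fingers, z is the direction in which the jaws open and shut, and the axes are right-handed (so a half turn about x gives the same grasp; the last joint's range is limited). The gripper opens to 85 mm and grips with 20 to 120 N. Pads are 22 mm wide; open, the fingers measure 114 mm over their backs; the gripper's body (76 mm by 85 mm) begins 54 mm behind the grasp point. The pads swing forward as they close: fully open they stand 13 mm farther back than shut.
Start: joints at [-1.358, 0.628, 0.038, 1.517, -0.027, 0.996, -0.02], TCP at [178.857, 624.922, 239.313] pointing down, gripper open.
Joint ranges: [-3.06, 3.06], [-0.37, 2.12], [-1.25, 1.32], [0.18, 2.47], [-1.1, 4.24], [0.23, 1.98], [-2.94, 2.94]. Speed limits (rad/s): [2.57, 2.57, 3.14, 3.14, 3.14, 3.14, 3.14].

INTERFACE

Orientations are given as [roll, pitch, yaw] about the fixed x, y, z axes, in that order (R = Rz(yaw) Ry(pitch) Rx(roll)).
In Python, from cell import ctrl, get_image, camera_params gives the robot as it stands. The module is installed in compiled form; this text tells all that it offers.
- The arm moves only by the shell command python3 -m handwheel 'ROWS'. ROWS is text: rows parted by semicolons, each of 7 numbers parted by spaces: the opening, from -1 (shut) to 1 (fully open), then the shift along the tool's x, y, z in mm, then the turn, a rotation vector about the tool's x, y, z in rad. In form: grip x y z wx wy wz; .... A call has 1 to 10 rows; each row shifts and turns the pose as measured when the row begins, along the tool's axes as they then stand; what a row does not reach is not made up. A row lasts 1/10 s, in which the tool goes at most 50 mm and 8.59 degrees, less where a joint would pass 70% of its speed; a pose out of reach is approached as far as the arm can. A call with a gripper value outside its range is refused whole. The fingers move at their own pace and stop on an object; the grip force is fixed at half the most. Time passes only in rows, so rows that do not move let the fingers close. It gives the time, the measured TCP pose, the force and the opening at its end, in the units of the state.
- ctrl.read_state(): the state, without advancing time (a new reading comes with each control period).
- get_image(name): name is "side" or "top" or "wrist"; returns the picture (480x640x3 uint8, blue, green, red); there is no depth.
- camera_params(name): a dict with "fx", "fy", "cx", "cy" (pixels), "eye" and "orientation" of the camera in the world. Camera axes: x right, y up, looking along -z (the intrinsics and any distortion apply to the point x, -y, -z); pixel columns grow to the right and rows downward; lengths in mm; the calibration is good to about 2 mm. The wrist camera is an equidistant fisheye: a pixel r from the principal point sees the ray r / f radians off the axis. A picture is of the moment at which its call begins: read the wrist's pose just before it. camera_params takes no time and is no camera call; for the wrist camera it gives the pose at the moment of the call.
- ctrl.finish_job(): hands the job in, once; it reports no verdict.
The state is a dict: "clock": time; "qpos": joint angles; "qd": joint speeds; "tau": joint torques, N m; "eef_pos": TCP position; "tool_rot": TCP orientation; "force": force on the tool from outside, world axes, zero at the start; "torque": the same for the moment, N m; "width": finger opening in mm.
Only numpy, scipy, OpenCV 4.12 (cv2) and the standard library are available. Lean on these libraries where they do the work, as an engineer would, in place of code of your own. Each camera call takes 0.05 s, during which the arm holds its last target.

## Working session

There is one attempt and no reset: what is moved stays moved. The work goes in short steps, Python scripts to look and compute and a shell command to move; the robot and the scene stay as the last step left them, time stands still between calls to the robot, and variables do not carry over. Pictures are saved under pics/ and viewed, and the job is handed in when it is done.

```bash
mkdir -p pics; ls
cat > h.py <<'E'
import numpy as np, cv2
from scipy.spatial.transform import Rotation as R
from cell import ctrl, get_image, camera_params
def P(n):
    return camera_params(n)
E
python3 - <<'E'
from h import *
for n in ("side","top","wrist"):
    print(n,P(n)); cv2.imwrite(f"pics/a_{n}.png",get_image(n))
print(ctrl.read_state())
E
```

```text
pics
side {'fx': 564.8078206586029, 'fy': 564.8078206586029, 'cx': 321.69192195616836, 'cy': 244.144413826919, 'eye': array([  141.81673271, -1002.39936199,  1210.83544849]), 'orientation': array([ 0.77486157, -0.01869985, -0.37215453])}
top {'fx': 612.7433933922157, 'fy': 612.7433933922157, 'cx': 308.0278388566404, 'cy': 244.890795974941, 'eye': array([ 269.26032558,   35.60679597, 1548.31060547]), 'orientation': array([ 0.20543575, -0.00458856, -1.47690892])}
wrist {'fx': 371.64829954431775, 'fy': 371.64829954431775, 'cx': 321.7087501320171, 'cy': 246.41020217397102, 'eye': array([100.1633228, 646.4294564, 373.821494 ]), 'orientation': array([-0.32250163,  0.00155917,  1.29132282])}
{'clock': 0.15, 'qpos': array([-1.35779909,  0.62909408,  0.03847038,  1.5180975 , -0.02700703,
        0.99629134, -0.01998182]), 'qd': array([-1.03375625e-03, -2.57672813e-03,  6.51934498e-05, -4.17245966e-03,
        9.76341327e-04, -9.37343799e-04,  6.83778879e-04]), 'tau': array([ 1.13082493e-03, -5.63798833e+01,  1.22749049e+00, -1.93653381e+01,
        1.10491453e-02,  7.31656110e-03,  2.43961557e-05]), 'eef_pos': array([178.73770901, 624.49059541, 238.63943858]), 'tool_rot': array([-3.13443395,  1.5694244 , -1.84243735]), 'force': array([-0.19513946, -0.94057152,  0.30639324]), 'torque': array([-0.01792031,  0.00699893, -0.00357608]), 'width': 85.80255568037137}
```

View pics/a_side.png

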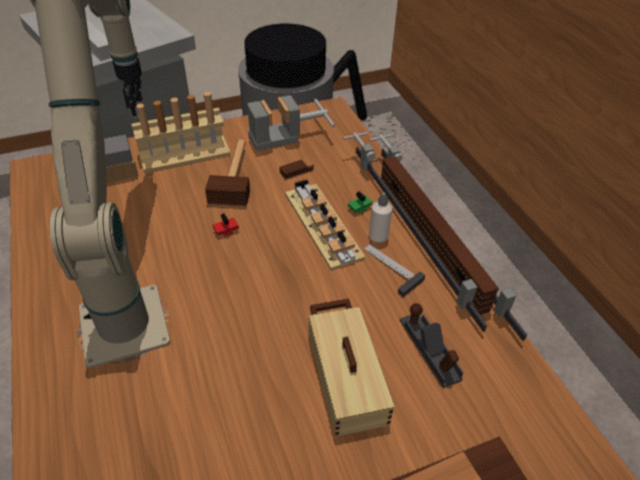

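View pics/a_top.png

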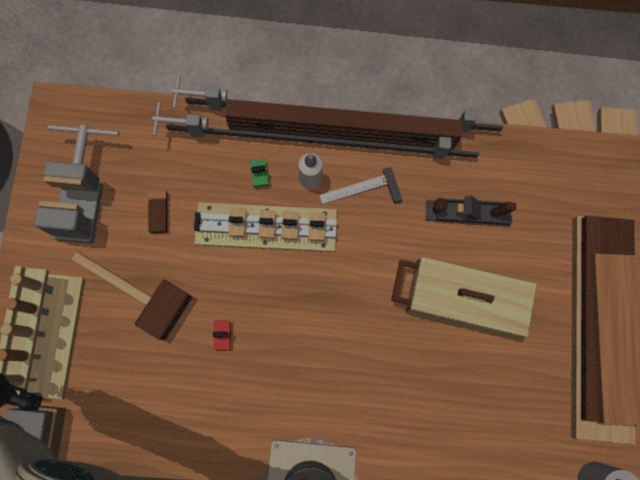

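View pics/a_wrist.png

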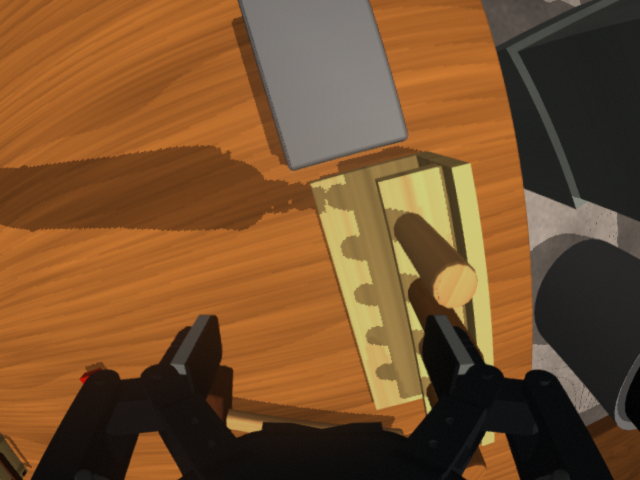

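The side view shows the case at (350,370), the track at (322,225) with four black T-handled stops and the open end towards the case. There is also a green look-alike at (360,203) and a red one at (226,227). The top view agrees: stops at (237,225), (266,227), (290,227) and (317,228); the end cap at (197,220).

```bash
cat >> h.py <<'E'
def ray(n,u,v,p=None):
    p=p or P(n)
    M=R.from_euler('xyz',p['orientation']).as_matrix()
    if n=='wrist':
        a=np.array([u-p['cx'],v-p['cy']]);r=np.linalg.norm(a);th=r/p['fx']
        d=np.array([np.sin(th)*a[0]/r,-np.sin(th)*a[1]/r,-np.cos(th)])
    else: d=np.array([(u-p['cx'])/p['fx'],-(v-p['cy'])/p['fy'],-1.])
    return p['eye'],M@d
def pl(n,u,v,z,p=None):
    e,d=ray(n,u,v,p); return (e+d*(z-e[2])/d[2])[:2]
def proj(n,X,p=None):
    p=p or P(n); M=R.from_euler('xyz',p['orientation']).as_matrix()
    c=M.T@(np.asarray(X,float)-p['eye']); x,y,z=c[0],-c[1],-c[2]
    if n=='wrist':
        r=np.hypot(x,y); th=np.arctan2(r,z); return p['cx']+p['fx']*th*x/r,p['cy']+p['fx']*th*y/r
    return p['cx']+p['fx']*x/z,p['cy']+p['fy']*y/z
def crop(n,x0,y0,x1,y1,s,f):
    im=get_image(n)[y0:y1,x0:x1]; cv2.imwrite('pics/'+f,cv2.resize(im,None,fx=s,fy=s,interpolation=cv2.INTER_CUBIC))
E
python3 - <<'E'
from h import *
im=cv2.imread('pics/a_top.png'); h=lambda x0,y0,x1,y1,s,f:cv2.imwrite('pics/'+f,cv2.resize(im[y0:y1,x0:x1],None,fx=s,fy=s,interpolation=cv2.INTER_CUBIC))
h(180,190,350,260,4.5,'b_track.png'); h(380,240,550,345,4.5,'b_case.png')
E
```

```text
(no output)
```

View pics/b_track.png

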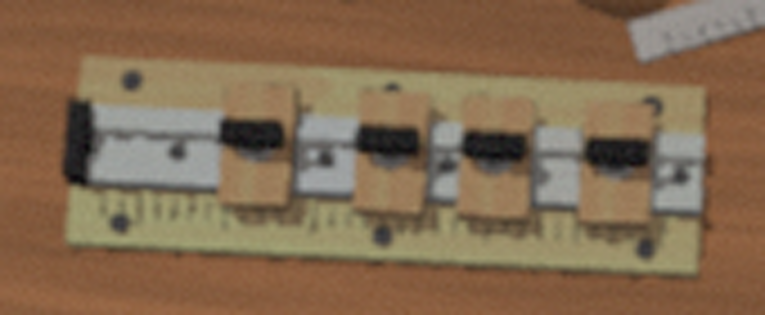

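View pics/b_case.png

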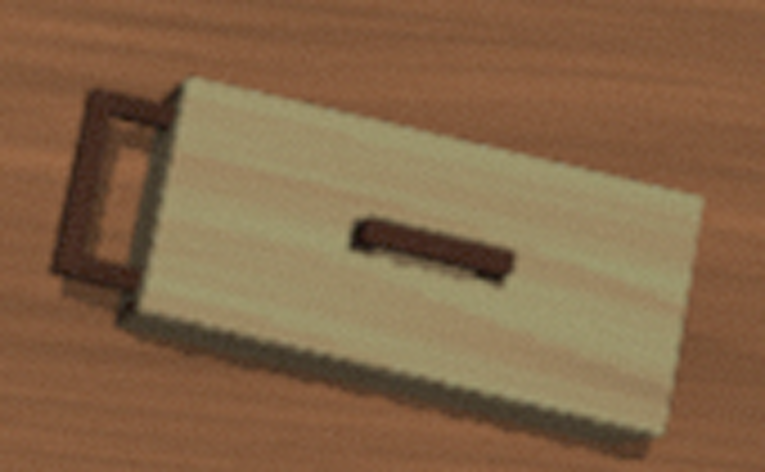

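Run:
```python
from h import *
p=P('top'); im=cv2.imread('pics/a_top.png')
c=lambda x,y:(380+x/4.5,240+y/4.5)
C=[pl('top',*c(*q),86,p) for q in [(190,78),(703,197),(660,435),(143,313)]]
print('lid corners',np.round(C,1),'centre',np.mean(C,0))
for i in range(4): print(np.linalg.norm(C[i]-C[(i+1)%4]))
d=(C[1]+C[2]-C[0]-C[3]);print('yaw',np.arctan2(d[1],d[0]))
print('grip', pl('top',*c(437,247),118,p),[pl('top',*c(*q),118,p) for q in [(370,228),(508,258)]])
print('handle',pl('top',*c(79,183),67,p), [pl('top',*c(*q),67,p) for q in [(100,95),(62,270)]])
t=lambda x,y:(180+x/4.5,190+y/4.5)
T=[pl('top',*t(*q),12,p) for q in [(83,57),(705,88),(697,274),(67,245)]]
print('board',np.round(T,1),[np.linalg.norm(T[i]-T[(i+1)%4]) for i in range(4)])
print('open end mid',(T[1]+T[2])/2, 'trk +y dir yaw', np.arctan2(*((T[0]+T[3]-T[1]-T[2])[::-1])))
for q in [(252,133),(388,141),(494,146),(616,153)]: print('stop',pl('top',*t(*q),78,p))
```

```text
lid corners [[ 568.8 -221.6]
 [ 530.  -499. ]
 [ 401.3 -478.7]
 [ 439.7 -203.8]] centre [ 484.95901399 -350.78687837]
280.0793621773179
130.33313180682234
277.5245793153425
130.2800041089643
yaw -1.7096941015542182
grip [ 484.83169848 -349.37922315] [array([ 491.50408415, -314.11722254]), array([ 482.56228557, -386.49168054])]
handle [ 509.08238657 -168.18235889] [array([ 558.59248281, -176.5011321 ]), array([ 460.96541558, -162.08525277])]
board [[673.2 352.3]
 [688.9  -6.5]
 [579.6 -11.2]
 [562.4 347. ]] [np.float64(359.22032713425745), np.float64(109.39910238581267), np.float64(358.61105064450186), np.float64(110.9322011598667)]
open end mid [634.20243194  -8.88926681] trk +y dir yaw 1.6165534964938981
stop [621.73545498 240.79440052]
stop [624.32172444 165.98714742]
stop [627.03042848 107.79015611]
stop [629.44662521  40.77356533]
```

```bash
cat >> h.py <<'E'
np.set_printoptions(precision=3,suppress=True)
def go(G=None,zdir=None,xdir=(0,0,-1),tcp=None):
    """print shift (tool axes) for grasp point G and rotvec to put fingers along xdir, jaw axis along +-zdir"""
    s=ctrl.read_state(); M=R.from_euler('xyz',s['tool_rot']).as_matrix(); p=s['eef_pos']
    g=p-11*M[:,0]
    print('tcp',p,'grasp',g,'x',M[:,0],'z',M[:,2],'w',s['width'],'F',s['force'],'q',s['qpos'],'t',s['clock'])
    N=M
    if zdir is not None:
        x=np.array(xdir,float);x/=np.linalg.norm(x); z=np.array(zdir,float); z-=x*(x@z); z/=np.linalg.norm(z)
        best=None
        for sg in (1,-1):
            T=np.stack([x,np.cross(sg*z,x),sg*z],1); rv=R.from_matrix(M.T@T).as_rotvec()
            print(' rotvec',sg,rv)
            if best is None or np.linalg.norm(rv)<best[0]: best=(np.linalg.norm(rv),T)
        N=best[1]
    if G is not None:
        t=np.array(G,float)+11*N[:,0]
        print(' world d',t-p,' shift in present tool axes',M.T@(t-p),' in final axes',N.T@(t-p))
CASEC=np.array([485.,-350.8]); CYAW=-1.7097
def case(x,y,z,c=None,yaw=None):
    c=CASEC if c is None else c; a=CYAW if yaw is None else yaw
    return np.array([c[0]+x*np.cos(a)-y*np.sin(a),c[1]+x*np.sin(a)+y*np.cos(a),z])
E
python3 - <<'E'
from h import *
print(case(-181,0,58)); go(case(-181,0,200),(np.cos(CYAW),np.sin(CYAW),0))
E
```

```text
[ 510.061 -171.543   58.   ]
tcp [178.738 624.491 238.639] grasp [178.742 624.505 249.639] x [-0.    -0.001 -1.   ] z [ 0.275  0.961 -0.001] w 85.80255568037137 F [-0.195 -0.941  0.306] q [-1.358  0.629  0.038  1.518 -0.027  0.996 -0.02 ] t 0.15
 rotvec 1 [ 3.002 -0.     0.002]
 rotvec -1 [-0.14  -0.001 -0.   ]
 world d [ 331.323 -796.034  -49.639]  shift in present tool axes [  50.569 -537.599 -674.047]  in final axes [  49.639 -438.349 -742.493]
```

```bash
python3 -m handwheel '1 0 -40 0 -0.07 0 0;1 0 -40 0 -0.07 0 0;1 0 -45 -20 0 0 0;1 0 -45 -20 0 0 0;1 0 -45 -20 0 0 0;1 0 -40 -28 0 0 0;1 0 -40 -28 0 0 0;1 0 -30 -40 0 0 0;1 0 -20 -45 0 0 0;1 0 -20 -45 0 0 0'
python3 - <<'E'
from h import *
go(case(-181,0,200),(np.cos(CYAW),np.sin(CYAW),0))
E
```

```text
clock: 1.15
eef_pos: [510.0, 329.0, 231.4]
tool_rot: [1.674, 1.564, 3.131]
force: [1.0, 0.2, -0.0]
width: 85.4
tcp [510.05  329.028 231.386] grasp [510.13  329.027 242.386] x [-0.007  0.    -1.   ] z [ 0.114  0.994 -0.001] w 85.3746725739692 F [ 1.038  0.209 -0.026] q [-0.606  0.576 -0.017  1.646  0.006  0.925  0.833] t 1.15
 rotvec 1 [-3.116  0.011 -0.001]
 rotvec -1 [ 0.025 -0.001 -0.007]
 world d [   0.011 -500.571  -42.386]  shift in present tool axes [  42.346  -57.16  -497.3  ]  in final axes [  42.386  -69.319 -495.748]
```

```bash
python3 -m handwheel '1 0 -8 -48 0.025 -0.001 -0.007;1 0 -7 -49 0 0 0;1 0 -7 -49 0 0 0;1 0 -7 -49 0 0 0;1 0 -7 -49 0 0 0;1 5 -7 -49 0 0 0;1 5 -7 -49 0 0 0;1 5 -7 -49 0 0 0;1 5 -7 -49 0 0 0;1 5 -7 -49 0 0 0'
python3 - <<'E'
from h import *
crop('wrist',0,0,640,480,1.25,'c_wrist.png')
go(case(-181,0,200),(np.cos(CYAW),np.sin(CYAW),0))
E
```

```text
clock: 2.15
eef_pos: [512.5, -169.4, 206.2]
tool_rot: [-1.672, 1.567, -0.242]
force: [1.8, -0.1, -0.3]
width: 85.5
tcp [ 510.79  -181.156  205.679] grasp [ 510.763 -181.058  216.678] x [ 0.003 -0.009 -1.   ] z [ 0.153  0.988 -0.008] w 85.44138689498894 F [ 1.168 -8.417  0.056] q [0.274 0.514 0.015 1.863 0.001 0.76  1.704] t 2.2
 rotvec 1 [3.127 0.006 0.013]
 rotvec -1 [-0.015 -0.008  0.004]
 world d [ -0.73    9.612 -16.679]  shift in present tool axes [16.591  2.256  9.527]  in final axes [16.679  2.053  9.419]
```

View pics/c_wrist.png

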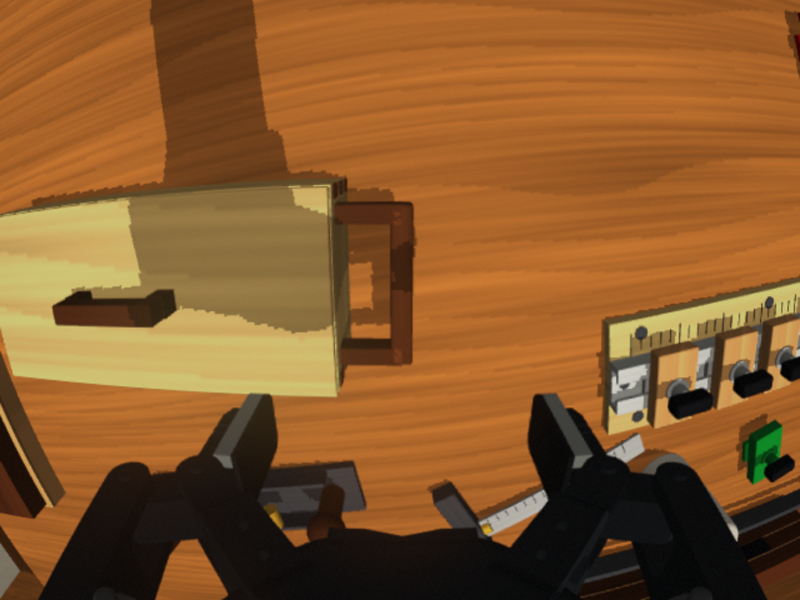

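The wrist view shows the handle bar at about (402,283) in the enlarged crop, with nothing near it. I'll correct the offset and refine.

```bash
python3 -m handwheel '1 5 2 9 -0.015 -0.008 0.004;1 0 0 0 0 0 0;1 0 0 0 0 0 0'
python3 - <<'E'
from h import *
p=P('wrist'); im=get_image('wrist')
cv2.imwrite('pics/d.png',cv2.resize(im[130:330,180:400],None,fx=3.5,fy=3,interpolation=cv2.INTER_CUBIC)); np.save('p.npy',p)
go(case(-181,0,58),(np.cos(CYAW),np.sin(CYAW),0))
E
```

```text
clock: 2.5
eef_pos: [508.7, -174.7, 199.4]
tool_rot: [1.792, 1.568, -3.066]
force: [0.4, 0.4, 0.7]
width: 85.5
tcp [ 508.782 -174.13   199.408] grasp [ 508.811 -174.132  210.408] x [-0.003  0.    -1.   ] z [ 0.143  0.99  -0.   ] w 85.19168944324046 F [-0.065 -0.13   0.012] q [ 0.274  0.52   0.005  1.873 -0.003  0.751  1.707] t 2.55
 rotvec 1 [ 3.137 -0.004  0.   ]
 rotvec -1 [-0.005 -0.    -0.003]
 world d [   1.278    2.587 -152.408]  shift in present tool axes [152.404  -1.291   2.778]  in final axes [152.408  -0.908   2.739]
```

View pics/d.png

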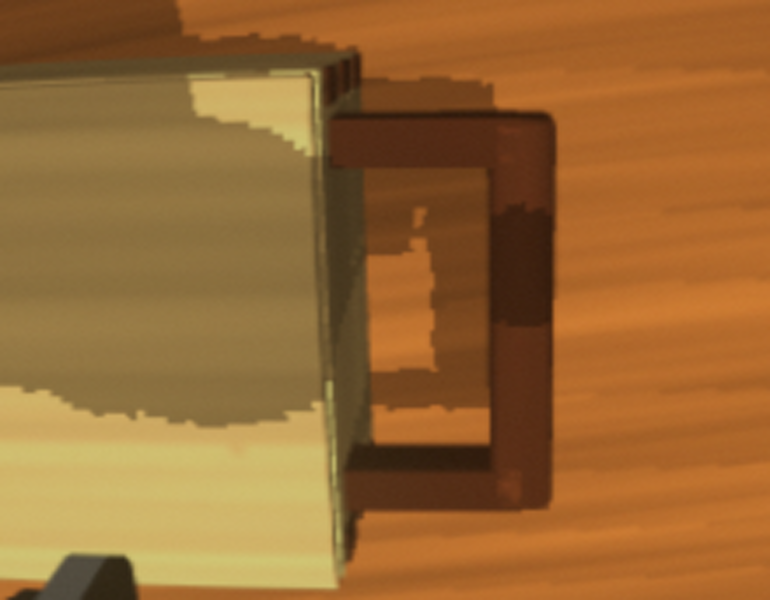

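The bar spans u 320–338, v 168–299 in the wrist view; its centre is about (329,233).

Run:
```python
from h import *
p=np.load('p.npy',allow_pickle=True).item()
print(pl('wrist',329.1,233.3,67,p),pl('wrist',180+525/3.5,130+113/3,67,p),pl('wrist',180+520/3.5,130+508/3,67,p))
```

```text
[ 506.613 -169.524] [ 457.848 -161.953] [ 561.171 -177.566]
```

```bash
python3 -m handwheel '-0.25 20 0 3 0 0 0;-0.25 20 0 1 0 0 0;-0.25 0 0 0 0 0 0;-0.25 0 0 0 0 0 0;-0.25 0 0 0 0 0 0'
python3 - <<'E'
from h import *
go((509.7,-170.3,58),(np.cos(-1.715),np.sin(-1.715),0))
crop('wrist',100,80,520,480,1.5,'e.png')
E
```

```text
clock: 3.05
eef_pos: [512.4, -163.0, 161.0]
tool_rot: [-0.749, 1.568, 0.69]
force: [0.2, -0.0, 0.0]
width: 32.0
tcp [ 512.444 -162.96   161.007] grasp [ 512.424 -162.977  172.007] x [ 0.002  0.002 -1.   ] z [0.132 0.991 0.002] w 32.00596630031677 F [ 0.206 -0.031  0.043] q [ 0.257  0.574 -0.001  1.912 -0.002  0.655  1.697] t 3.05
 rotvec 1 [-3.13  -0.002  0.003]
 rotvec -1 [0.012 0.002 0.002]
 world d [  -2.744   -7.34  -114.007]  shift in present tool axes [113.991   1.936  -7.834]  in final axes [114.007   1.661  -7.658]
```

View pics/e.png

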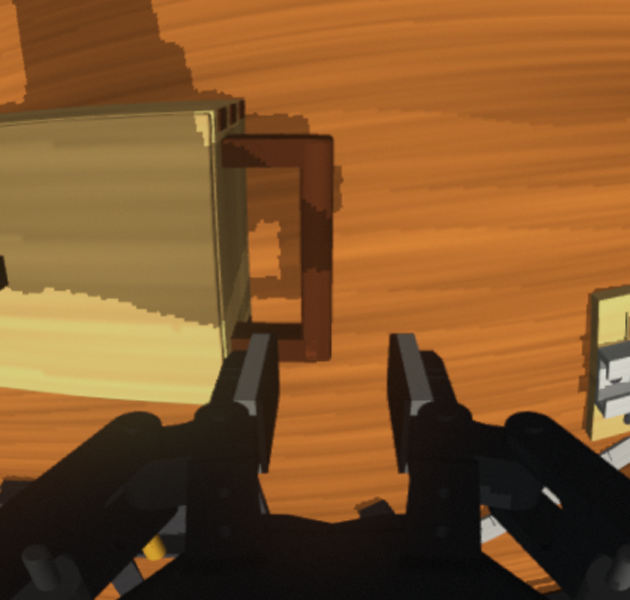

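The jaws are 32 mm apart, with the bar between them to within a few mm in this view. Next I correct sideways and go down.

```bash
python3 -m handwheel '-0.25 20 2 -8 0.012 0.002 0.002;-0.25 10 0 0 0 0 0;-0.25 0 0 0 0 0 0;-0.25 0 0 0 0 0 0'
python3 - <<'E'
from h import *
go((509.7,-170.3,58),(np.cos(-1.715),np.sin(-1.715),0))
E
```

```text
clock: 3.5
eef_pos: [512.4, -170.6, 133.6]
tool_rot: [-1.669, 1.564, -0.241]
force: [-1.1, -0.4, 0.9]
width: 31.7
tcp [ 512.388 -170.626  133.629] grasp [ 512.317 -170.609  144.629] x [ 0.006 -0.002 -1.   ] z [ 0.143  0.99  -0.001] w 31.695755985416735 F [-1.063 -0.421  0.921] q [ 0.268  0.617  0.002  1.931 -0.002  0.587  1.699] t 3.5
 rotvec 1 [-3.141 -0.01  -0.001]
 rotvec -1 [ 0.001 -0.001  0.007]
 world d [ -2.688   0.326 -86.629]  shift in present tool axes [86.61   3.281 -0.004]  in final axes [86.629  2.707 -0.063]
```

```bash
python3 -m handwheel '-0.25 25 2 0 0 0 0.007;-0.25 20 0 0 0 0 0;-0.25 20 0 0 0 0 0;-0.25 15 0 0 0 0 0;-0.25 0 0 0 0 0 0;-0.25 0 0 0 0 0 0'
python3 - <<'E'
from h import *
go((509.7,-170.3,58),(np.cos(-1.715),np.sin(-1.715),0))
crop('wrist',100,80,520,480,1.5,'f.png')
E
```

```text
clock: 4.1
eef_pos: [516.0, -170.3, 56.3]
tool_rot: [-1.653, 1.561, -0.224]
force: [-0.2, 0.2, 1.6]
width: 32.2
tcp [ 516.    -170.29    56.283] grasp [ 515.894 -170.265   67.283] x [ 0.01  -0.002 -1.   ] z [ 0.141  0.99  -0.001] w 32.16141941008829 F [-0.233  0.157  1.637] q [ 0.268  0.749 -0.     1.965 -0.     0.418  1.697] t 4.1
 rotvec 1 [-3.139 -0.016 -0.001]
 rotvec -1 [ 0.003 -0.001  0.01 ]
 world d [-6.3   -0.01  -9.283]  shift in present tool axes [ 9.222  6.327 -0.891]  in final axes [ 9.283  6.233 -0.916]
```

View pics/f.png

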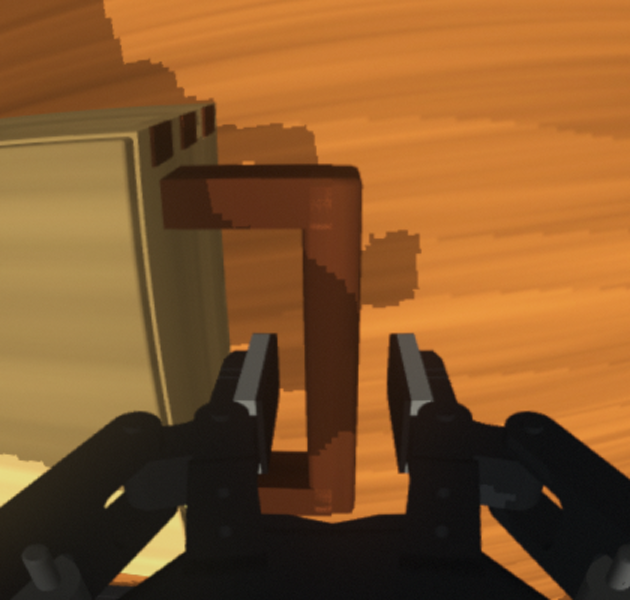

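```bash
python3 -m handwheel '-0.25 10 6 0 0 0 0.01;-0.25 0 0 0 0 0 0;-1 0 0 0 0 0 0;-1 0 0 0 0 0 0;-1 0 0 0 0 0 0;-1 0 0 0 0 0 0;-1 0 0 0 0 0 0'
python3 - <<'E'
from h import *
go((509.7,-170.3,58),(np.cos(-1.715),np.sin(-1.715),0))
E
```

```text
clock: 4.85
eef_pos: [514.0, -170.4, 50.8]
tool_rot: [-1.792, 1.56, -0.362]
force: [-0.3, -0.4, 2.0]
width: 12.8
tcp [ 513.954 -170.416   50.822] grasp [ 513.847 -170.375   61.821] x [ 0.01  -0.004 -1.   ] z [ 0.141  0.99  -0.002] w 12.847173589199471 F [-0.308 -0.363  1.956] q [0.267 0.757 0.001 1.972 0.001 0.402 1.696] t 4.85
 rotvec 1 [-3.139 -0.016 -0.004]
 rotvec -1 [ 0.003 -0.002  0.01 ]
 world d [-4.254  0.116 -3.822]  shift in present tool axes [ 3.78   4.267 -0.476]  in final axes [ 3.822  4.227 -0.497]
```

```bash
python3 -m handwheel '-1 -16 0 -3 0 -0.05 0;-1 -16 0 -3 0 -0.05 0;-1 -16 0 -3 0 -0.05 0;-1 -16 0 -3 0 -0.05 0;-1 0 0 0 0 0 0;-1 0 0 0 0 0 0'
python3 - <<'E'
from h import *
go()
crop('side',220,260,480,480,2.5,'g.png')
E
```

```text
clock: 5.45
eef_pos: [509.2, -185.9, 112.1]
tool_rot: [-0.026, 1.367, 1.409]
force: [1.4, 3.0, -0.8]
width: 12.6
tcp [ 509.151 -185.908  112.09 ] grasp [ 508.792 -188.105  122.862] x [ 0.033  0.2   -0.979] z [0.132 0.97  0.202] w 12.649009184821223 F [ 1.396  2.956 -0.786] q [ 0.568  0.692 -0.225  1.886 -0.095  0.624  1.903] t 5.45
```

View pics/g.png

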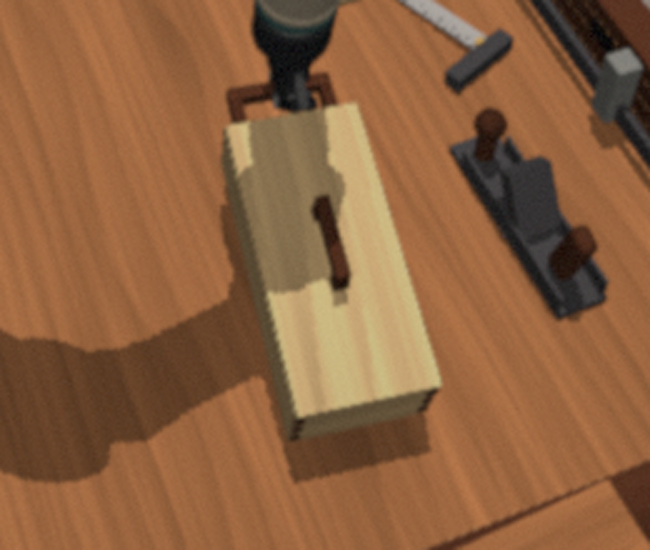

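The case is tipped about 12° with the lid still seated. I keep tipping.

```bash
python3 -m handwheel '-1 -16 0 -3 0 -0.05 0;-1 -16 0 -3 0 -0.05 0;-1 -16 0 -3 0 -0.05 0;-1 -16 0 -3 0 -0.05 0;-1 -16 0 -3 0 -0.05 0;-1 0 0 0 0 0 0;-1 0 0 0 0 0 0;-1 0 0 0 0 0 0'
python3 - <<'E'
from h import *
go()
crop('side',220,240,480,480,2.5,'g2.png')
E
```

```text
clock: 6.3
eef_pos: [503.2, -218.3, 178.7]
tool_rot: [0.008, 1.12, 1.459]
force: [-1.5, -0.9, -0.4]
width: 12.8
tcp [ 503.227 -218.268  178.661] grasp [ 502.69  -223.028  188.564] x [ 0.049  0.433 -0.9  ] z [0.109 0.894 0.435] w 12.816673792346306 F [-1.502 -0.936 -0.397] q [ 0.828  0.706 -0.373  1.718 -0.214  0.947  2.109] t 6.3
```

View pics/g2.png

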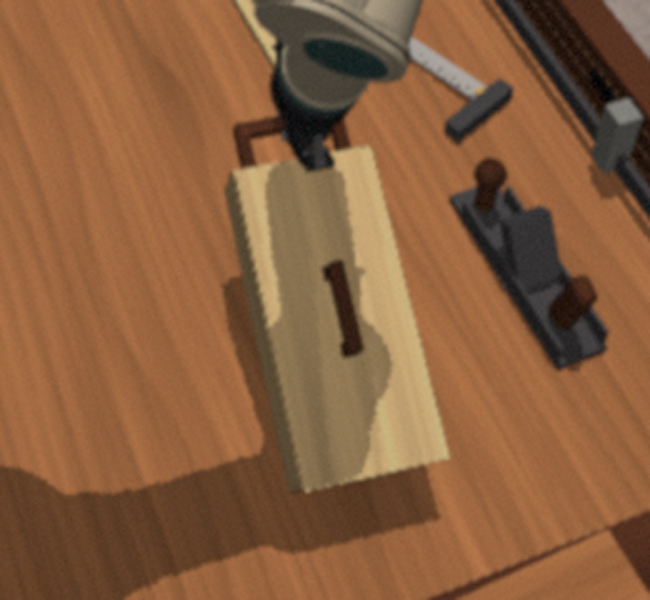

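```bash
python3 -m handwheel '-1 -16 0 -3 0 -0.05 0;-1 0 0 0 0 0 0;-1 0 0 0 0 0 0;-1 0 0 0 0 0 0;-1 0 0 0 0 0 0;-1 0 0 0 0 0 0;-1 0 0 0 0 0 0;-1 0 0 0 0 0 0;-1 0 0 0 0 0 0;-1 0 0 0 0 0 0'
python3 - <<'E'
from h import *
go()
crop('side',220,240,480,480,2.5,'g3.png')
E
```

```text
clock: 7.35
eef_pos: [501.7, -223.2, 189.0]
tool_rot: [0.015, 1.074, 1.474]
force: [-0.9, -2.0, -0.8]
width: 12.9
tcp [ 501.669 -223.233  188.957] grasp [ 501.16  -228.453  198.626] x [ 0.046  0.475 -0.879] z [0.1   0.873 0.477] w 12.89648569781638 F [-0.899 -1.965 -0.821] q [ 0.861  0.719 -0.39   1.683 -0.23   1.01   2.137] t 7.35
```

View pics/g3.png

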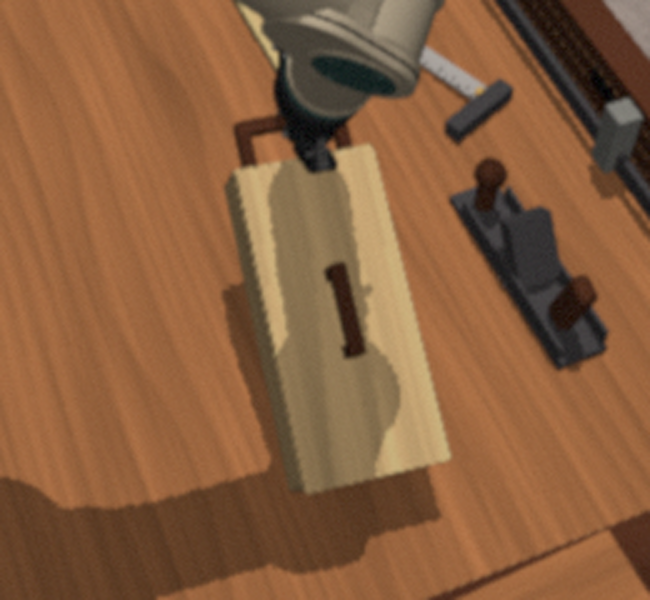

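```bash
python3 -m handwheel '-1 16 0 2 0 0.05 0;-1 16 0 2 0 0.05 0;-1 16 0 2 0 0.05 0;-1 16 0 2 0 0.05 0;-1 16 0 2 0 0.05 0;-1 16 0 2 0 0.05 0;-1 16 0 2 0 0.05 0;-1 0 0 0 0 0 0;-1 0 0 0 0 0 0'
python3 - <<'E'
from h import *
go((513.8,-170.4,61.8),(.141,.99,0))
E
```

```text
clock: 8.3
eef_pos: [507.2, -171.2, 85.5]
tool_rot: [0.048, 1.433, 1.505]
force: [-0.2, -3.5, -2.1]
width: 12.7
tcp [ 507.234 -171.154   85.478] grasp [ 507.135 -172.667   96.373] x [ 0.009  0.138 -0.99 ] z [0.113 0.984 0.138] w 12.656688902009112 F [-0.194 -3.523 -2.065] q [ 0.467  0.716 -0.169  1.926 -0.044  0.545  1.832] t 8.3
 rotvec 1 [ 0.027  0.138 -0.009]
 rotvec -1 [-3.107  0.013  0.215]
 world d [  6.566   0.754 -34.678]  shift in present tool axes [34.51  -6.669 -3.289]  in final axes [34.678 -6.394  1.673]
```

```bash
python3 -m handwheel '-1 12 -2 1 0 0.05 0;-1 12 -2 1 0 0.05 0;-1 8 -2 1 0 0.04 0;-1 0 0 0 0 0 0;-1 0 0 0 0 0 0'
python3 - <<'E'
from h import *
go((513.8,-170.4,61.8),(.141,.99,0))
crop('side',220,240,480,480,2.5,'g4.png')
E
```

```text
clock: 8.8
eef_pos: [511.8, -165.3, 54.0]
tool_rot: [1.19, 1.557, 2.636]
force: [-0.3, -1.1, -3.8]
width: 13.2
tcp [ 511.826 -165.263   53.968] grasp [ 511.958 -165.336   64.967] x [-0.012  0.007 -1.   ] z [0.124 0.992 0.005] w 13.162448894157677 F [-0.332 -1.148 -3.845] q [ 0.274  0.755 -0.018  1.958  0.021  0.442  1.688] t 8.8
 rotvec 1 [ 0.017  0.005 -0.013]
 rotvec -1 [-3.125  0.02   0.008]
 world d [ 1.974 -5.137 -3.168]  shift in present tool axes [ 3.11  -2.637 -4.868]  in final axes [ 3.168 -2.678 -4.807]
```

View pics/g4.png

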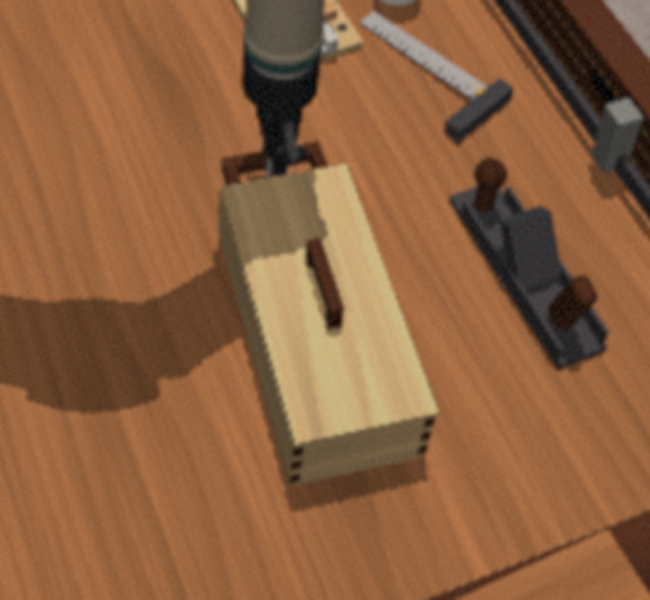

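```bash
python3 -m handwheel '-1 4 0 0 0.01 0.005 -0.006;-1 0 0 0 0 0 0;-1 0 0 0 0 0 0'
python3 - <<'E'
from h import *
go((513.8,-170.4,61.8),(.141,.99,0))
E
python3 -m handwheel '-0.25 0 0 0 0 0 0;-0.25 0 0 0 0 0 0;-0.25 0 0 0 0 0 0;-0.25 -20 0 0 0 0 0;-0.25 -40 0 0 0 0 0;-0.25 -45 0 0 0 0 0;-0.25 -45 0 0 0 0 0;-0.25 -30 0 0 0 0 0;-0.25 0 0 0 0 0 0;-0.25 0 0 0 0 0 0'
python3 - <<'E'
from h import *
go()
crop('top',380,220,560,355,4.4,'h.png')
E
```

```text
clock: 9.15
eef_pos: [513.6, -165.8, 52.0]
tool_rot: [0.323, 1.567, 1.756]
force: [0.1, 2.6, -3.1]
width: 12.5
tcp [ 513.625 -165.769   51.97 ] grasp [ 513.633 -165.81    62.97 ] x [-0.001  0.004 -1.   ] z [0.137 0.991 0.004] w 12.459730464954053 F [ 0.132  2.57  -3.114] q [ 0.272  0.756 -0.015  1.965  0.017  0.422  1.679] t 9.15
 rotvec 1 [ 0.004  0.004 -0.001]
 rotvec -1 [-3.138  0.002  0.006]
 world d [ 0.175 -4.631 -1.17 ]  shift in present tool axes [ 1.152 -0.811 -4.568]  in final axes [ 1.17  -0.826 -4.56 ]
clock: 10.15
eef_pos: [511.6, -171.7, 239.3]
tool_rot: [1.526, 1.567, 2.949]
force: [-0.1, -0.0, -0.4]
width: 32.1
tcp [ 511.589 -171.698  239.304] grasp [ 511.628 -171.706  250.304] x [-0.004  0.001 -1.   ] z [0.147 0.989 0.   ] w 32.05265618493091 F [-0.055 -0.038 -0.403] q [ 0.28   0.471 -0.012  1.823  0.008  0.851  1.688] t 10.15
```

View pics/h.png

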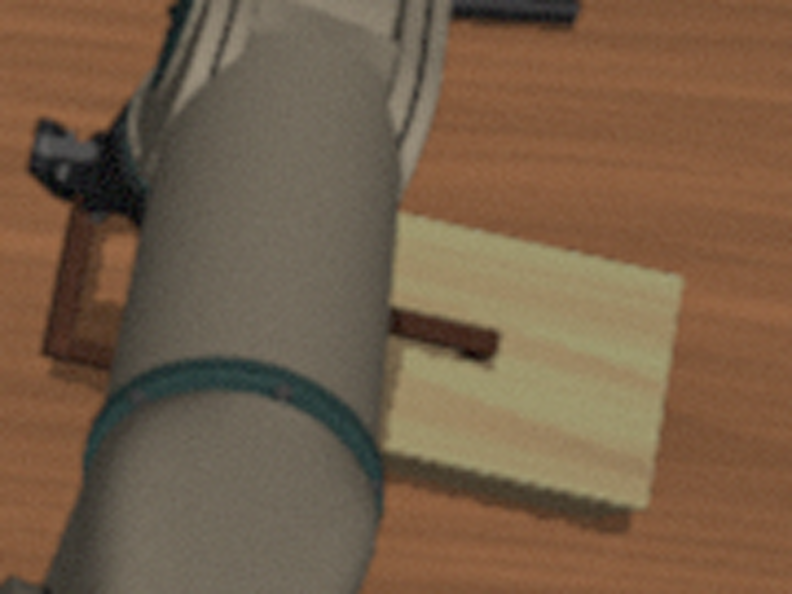

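Run:
```python
from h import *
p=P('top');c=lambda x,y:(380+x/4.4,220+y/4.4)
a=pl('top',*c(683,278),86,p);b=pl('top',*c(648,507),86,p);print(a,b,np.linalg.norm(a-b)); m=(a+b)/2
d=(b-a)/np.linalg.norm(b-a); x=np.array([-d[1],d[0]]); print(d,x, 'yaw?',np.arctan2(d[1],d[0]), 'lid centre', m+141*np.array([d[1],-d[0]]),m-141*np.array([d[1],-d[0]]))
go((485,-347,200),(0.99,-0.142,0))
```

```text
[ 531.256 -496.574] [ 404.808 -480.059] 127.52186823469256
[-0.992  0.13 ] [-0.13  -0.992] yaw? 3.011720310842645 lid centre [ 486.293 -348.504] [ 449.772 -628.129]
tcp [ 511.726 -171.807  239.133] grasp [ 511.765 -171.814  250.133] x [-0.004  0.001 -1.   ] z [0.147 0.989 0.   ] w 31.789067290252106 F [ 0.386 -0.267  0.017] q [ 0.28   0.472 -0.012  1.823  0.008  0.85   1.688] t 10.2
 rotvec 1 [ 1.566 -0.003 -0.003]
 rotvec -1 [-1.576  0.003 -0.003]
 world d [ -26.726 -175.193  -50.133]  shift in present tool axes [  50.12     0.52  -177.223]  in final axes [  50.133 -177.213   -1.581]
```

```bash
python3 -m handwheel '0 0 0 0 0.145 0 0;0 0 0 0 0.145 0 0;0 0 0 0 0.145 0 0;0 0 0 0 0.145 0 0;0 0 0 0 0.145 0 0;0 0 0 0 0.145 0 0;0 0 0 0 0.145 0 0;0 0 0 0 0.145 0 0;0 0 0 0 0.145 0 0;0 0 0 0 0.145 0 0'
python3 -m handwheel '0 10 -40 0 0.06 0 0;0 10 -45 0 0 0 0;0 10 -45 0 0 0 0;0 10 -20 0 0 0 0;0 0 0 0 0 0 0;0 0 0 0 0 0 0'
python3 - <<'E'
from h import *
go((485,-347,200),(0.99,-0.135,0))
p=P('wrist');np.save('p.npy',p)
crop('wrist',0,0,640,480,1.25,'i.png')
E
```

```text
clock: 11.2
eef_pos: [501.4, -170.7, 222.7]
tool_rot: [3.05, 1.535, 2.974]
force: [0.2, 0.2, 0.3]
width: 42.7
clock: 11.8
eef_pos: [477.2, -318.8, 170.2]
tool_rot: [3.061, 1.516, 2.925]
force: [0.1, 0.5, 1.4]
width: 42.8
tcp [ 477.213 -318.759  170.158] grasp [ 477.798 -318.888  181.141] x [-0.053  0.012 -0.999] z [ 0.989 -0.136 -0.054] w 42.80765040990469 F [0.101 0.461 1.365] q [ 0.288  0.659  0.389  1.764 -0.291  0.829  0.676] t 11.8
 rotvec 1 [-0.001 -0.054 -0.004]
 rotvec -1 [ 3.14  -0.007  0.085]
 world d [  7.787 -28.241  18.842]  shift in present tool axes [-19.559 -26.837  10.51 ]  in final axes [-18.842 -26.93   11.531]
```

View pics/i.png

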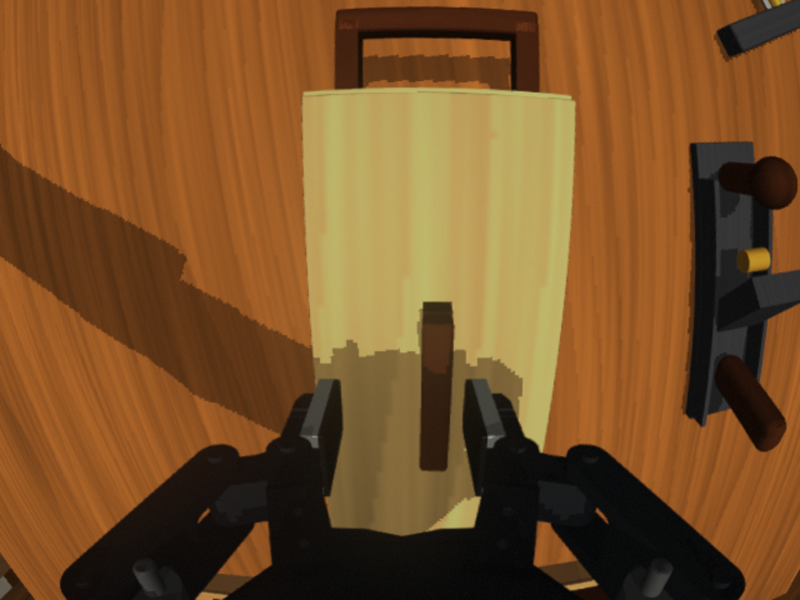

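The lid is seated on the case. The grip bar's top is about (436,320) to (433,468) in the crop, to the right of the jaw centre.

Run:
```python
from h import *
p=np.load('p.npy',allow_pickle=True).item()
a=pl('wrist',437/1.25,318/1.25,118,p);b=pl('wrist',433/1.25,469/1.25,118,p);print(a,b,np.linalg.norm(a-b),(a+b)/2,np.arctan2(*(b-a)[::-1]))
print('handle',pl('wrist',437/1.25,19/1.25,67,p))
m=(a+b)/2
go((m[0],m[1],110),(0.99,-0.135,0))
```

```text
[ 491.005 -306.272] [ 480.578 -386.301] 80.70558378391846 [ 485.791 -346.287] -1.7003507938155344
handle [ 510.073 -166.514]
tcp [ 477.137 -318.415  170.192] grasp [ 477.725 -318.544  181.175] x [-0.053  0.012 -0.998] z [ 0.989 -0.135 -0.055] w 42.84858751986841 F [-0.253 -0.032 -0.027] q [ 0.287  0.659  0.389  1.765 -0.291  0.829  0.676] t 11.85
 rotvec 1 [-0.    -0.055 -0.004]
 rotvec -1 [ 3.14  -0.007  0.086]
 world d [  8.655 -27.872 -71.192]  shift in present tool axes [ 70.295 -26.757  16.209]  in final axes [ 71.192 -26.447  12.341]
```

```bash
sed -i 's/^CASEC=.*/CASEC=np.array([485.8,-346.6]); CYAW=-1.704/' h.py; python3 -m handwheel '0 0 -26 12 0 -0.055 -0.004;0 15 0 0 0 0 0;0 0 0 0 0 0 0;0 0 0 0 0 0 0'
python3 - <<'E'
from h import *
go((485.8,-346.4,110),(-np.sin(CYAW),np.cos(CYAW),0))
E
```

```text
clock: 12.25
eef_pos: [489.0, -339.4, 154.5]
tool_rot: [1.011, 1.566, 0.885]
force: [0.1, 0.3, 0.7]
width: 42.5
tcp [ 489.002 -339.356  154.514] grasp [ 488.969 -339.397  165.514] x [ 0.003  0.004 -1.   ] z [ 0.992 -0.126  0.003] w 42.53661476828831 F [0.065 0.292 0.725] q [ 0.344  0.679  0.352  1.765 -0.328  0.755  0.739] t 12.25
 rotvec 1 [ 0.007  0.003 -0.004]
 rotvec -1 [-3.135  0.006  0.004]
 world d [ -3.202  -7.044 -55.514]  shift in present tool axes [55.478 -7.616 -2.43 ]  in final axes [55.514 -7.407 -2.238]
```

```bash
python3 -m handwheel '0 20 -6 -2 0.007 0 0;0 20 0 0 0 0 0;0 12 0 0 0 0 0;0 0 0 0 0 0 0;0 0 0 0 0 0 0'
python3 - <<'E'
from h import *
go((485.8,-346.4,110),(-np.sin(CYAW),np.cos(CYAW),0))
E
```

```text
clock: 12.75
eef_pos: [491.0, -340.6, 104.8]
tool_rot: [0.538, 1.562, 0.412]
force: [0.3, -0.8, 0.1]
width: 42.9
tcp [ 491.04  -340.587  104.769] grasp [ 490.951 -340.625  115.769] x [ 0.008  0.004 -1.   ] z [ 0.992 -0.125  0.008] w 42.86373737067513 F [ 0.285 -0.842  0.051] q [ 0.371  0.747  0.312  1.794 -0.364  0.653  0.771] t 12.75
 rotvec 1 [ 0.008  0.007 -0.005]
 rotvec -1 [-3.134  0.007  0.012]
 world d [-5.24  -5.813 -5.769]  shift in present tool axes [ 5.706 -6.448 -4.516]  in final axes [ 5.769 -6.458 -4.421]
```

```bash
python3 -m handwheel '0 4 -7 -5 0.008 0.007 -0.005;0 0 0 0 0 0 0;0 0 0 0 0 0 0;-1 0 0 0 0 0 0;-1 0 0 0 0 0 0;-1 0 0 0 0 0 0;-1 0 0 0 0 0 0;-1 0 0 0 0 0 0'
python3 - <<'E'
from h import *
go((485.8,-346.4,110),(-np.sin(CYAW),np.cos(CYAW),0))
E
```

```text
clock: 13.55
eef_pos: [486.1, -348.4, 103.3]
tool_rot: [-0.647, 1.566, -0.781]
force: [0.1, 0.6, 0.2]
width: 12.6
tcp [ 486.146 -348.357  103.323] grasp [ 486.107 -348.319  114.323] x [ 0.004 -0.003 -1.   ] z [ 0.991 -0.133  0.004] w 12.623139940536543 F [0.068 0.64  0.158] q [ 0.377  0.751  0.319  1.793 -0.361  0.65   0.771] t 13.55
 rotvec 1 [-0.     0.004  0.003]
 rotvec -1 [ 3.141  0.005 -0.006]
 world d [-0.346  1.957 -4.323]  shift in present tool axes [ 4.315  1.907 -0.621]  in final axes [ 4.323  1.894 -0.602]
```

```bash
python3 -m handwheel '-1 -8 0 0 0 0 0;-1 -10 0 0 0 0 0;-1 -12 0 0 0 0 0;-1 -15 0 0 0 0 0;-1 -20 0 0 0 0 0;-1 -20 0 0 0 0 0;-1 -20 0 0 0 0 0;-1 -10 0 0 0 0 0;-1 0 0 0 0 0 0'
python3 - <<'E'
from h import *
go((440,50,50),(-np.sin(CYAW),np.cos(CYAW),0))
crop('side',200,180,520,460,2.3,'j.png')
E
```

```text
clock: 14.45
eef_pos: [485.4, -347.7, 228.5]
tool_rot: [-0.576, 1.564, -0.71]
force: [0.6, -0.4, -2.5]
width: 12.7
tcp [ 485.422 -347.742  228.478] grasp [ 485.367 -347.695  239.478] x [ 0.005 -0.004 -1.   ] z [ 0.991 -0.133  0.005] w 12.720658798870632 F [ 0.564 -0.422 -2.538] q [ 0.322  0.59   0.403  1.697 -0.28   0.905  0.703] t 14.45
 rotvec 1 [-0.001  0.005  0.004]
 rotvec -1 [ 3.141  0.006 -0.009]
 world d [ -45.422  397.742 -189.478]  shift in present tool axes [187.565 388.803 -99.072]  in final axes [189.478 388.186 -97.843]
```

View pics/j.png

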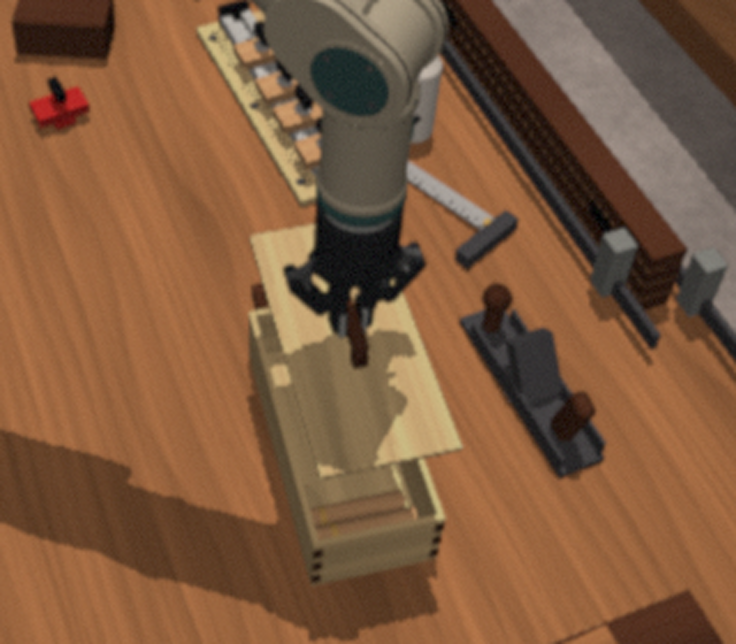

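The lid is up and the dogs lie together at the far end of the case. I carry the lid to the clear bench area.

```bash
python3 -m handwheel '-1 0 30 -8 0 0 0;-1 0 40 -10 0 0 0;-1 0 40 -10 0 0 0;-1 5 40 -10 0 0 0;-1 5 40 -10 0 0 0;-1 5 40 -10 0 0 0;-1 5 40 -10 0 0 0;-1 10 40 -10 0 0 0;-1 10 30 -5 0 0 0;-1 0 0 0 0 0 0'
python3 - <<'E'
from h import *
go((440,50,45),(-np.sin(CYAW),np.cos(CYAW),0))
E
```

```text
clock: 15.5
eef_pos: [441.2, 12.2, 176.2]
tool_rot: [-2.465, 1.56, -2.602]
force: [-1.0, 0.0, -1.9]
width: 12.9
tcp [441.175  12.169 176.218] grasp [441.281  12.232 187.218] x [-0.01  -0.006 -1.   ] z [ 0.991 -0.137 -0.009] w 12.947682333968546 F [-0.98   0.03  -1.926] q [-0.379  0.472  0.398  2.143 -0.311  0.591  0.105] t 15.5
 rotvec 1 [-0.004 -0.009  0.007]
 rotvec -1 [3.138 0.011 0.014]
 world d [  -1.175   37.831 -142.218]  shift in present tool axes [142.004  38.311  -5.093]  in final axes [142.218  37.34   -6.189]
```

```bash
python3 -m handwheel '-1 20 18 25 -0.004 -0.009 0.007;-1 20 0 0 0 0 0;-1 20 0 0 0 0 0;-1 0 0 0 0 0 0;-1 0 0 0 0 0 0'
python3 - <<'E'
from h import *
go((465,30,45),(-np.sin(CYAW),np.cos(CYAW),0))
E
```

```text
clock: 16.0
eef_pos: [467.8, 26.1, 112.1]
tool_rot: [-2.512, 1.567, -2.643]
force: [0.0, 0.3, -1.2]
width: 13.0
tcp [467.75   26.142 112.146] grasp [467.785  26.161 123.146] x [-0.003 -0.002 -1.   ] z [ 0.991 -0.13  -0.003] w 12.983184996251389 F [ 0.005  0.27  -1.204] q [-0.325  0.61   0.305  2.131 -0.396  0.457  0.156] t 16.0
 rotvec 1 [ 0.002 -0.003  0.002]
 rotvec -1 [-3.139 -0.003 -0.005]
 world d [ -2.75    3.858 -78.146]  shift in present tool axes [78.148  3.633 -3.   ]  in final axes [78.146  3.458 -3.238]
```

```bash
python3 -m handwheel '-1 20 0 0 0 0 0;-1 20 0 0 0 0 0;-1 15 0 0 0 0 0;-1 10 0 0 0 0 0;-1 0 0 0 0 0 0;-1 0 0 0 0 0 0'
python3 - <<'E'
from h import *
go((465,30,45),(-np.sin(CYAW),np.cos(CYAW),0))
E
```

```text
clock: 16.6
eef_pos: [471.4, 23.1, 50.0]
tool_rot: [-0.333, 1.565, -0.467]
force: [0.3, 1.4, -1.0]
width: 12.7
tcp [471.389  23.094  50.028] grasp [471.329  23.124  61.028] x [ 0.005 -0.003 -1.   ] z [ 0.991 -0.134  0.006] w 12.663584465621872 F [ 0.319  1.405 -0.982] q [-0.247  0.725  0.202  2.158 -0.463  0.294  0.216] t 16.6
 rotvec 1 [-0.002  0.006  0.002]
 rotvec -1 [ 3.14   0.003 -0.009]
 world d [ -6.389   6.906 -16.028]  shift in present tool axes [15.974  6.017 -7.351]  in final axes [16.028  5.996 -7.249]
```

```bash
python3 -m handwheel '-1 8 -10 4 -0.002 0.006 0;-1 5 0 0 0 0 0;-1 0 0 0 0 0 0;-1 0 0 0 0 0 0'
python3 - <<'E'
from h import *
go((472,13,45),(-np.sin(CYAW),np.cos(CYAW),0))
E
```

```text
clock: 17.0
eef_pos: [475.7, 13.2, 39.5]
tool_rot: [-0.182, 1.567, -0.315]
force: [0.2, -0.3, -1.3]
width: 12.8
tcp [475.745  13.151  39.499] grasp [475.702  13.165  50.499] x [ 0.004 -0.001 -1.   ] z [ 0.991 -0.132  0.004] w 12.787147918248822 F [ 0.164 -0.29  -1.284] q [-0.213  0.747  0.186  2.148 -0.466  0.279  0.242] t 17.0
 rotvec 1 [0.001 0.004 0.001]
 rotvec -1 [-3.141 -0.001  0.006]
 world d [-3.745 -0.151 -5.499]  shift in present tool axes [ 5.485 -0.639 -3.715]  in final axes [ 5.499 -0.647 -3.692]
```

Another 6 mm down, then release.

```bash
python3 -m handwheel '-1 6 0 0 0 0 0;-1 0 0 0 0 0 0;-1 0 0 0 0 0 0'
python3 -m handwheel '-0.25 0 0 0 0 0 0;-0.25 0 0 0 0 0 0;-0.25 0 0 0 0 0 0;-0.25 -20 0 0 0 0 0;-0.25 -40 0 0 0 0 0;-0.25 -45 0 0 0 0 0;0 -40 0 0 0 0 0;0 0 0 0 0 0 0;0 0 0 0 0 0 0'
python3 - <<'E'
from h import *
go((629.4,40.8,150),(1,-.046,0))
cv2.imwrite('pics/k.png',get_image('top'))
E
```

```text
clock: 17.3
eef_pos: [476.0, 14.3, 33.8]
tool_rot: [-0.003, 1.566, -0.134]
force: [-0.5, 0.1, -0.9]
width: 12.7
clock: 18.2
eef_pos: [475.1, 14.4, 184.3]
tool_rot: [0.267, 1.567, 0.135]
force: [-0.0, 0.7, 0.3]
width: 42.2
tcp [475.123  14.382 184.324] grasp [475.077  14.376 195.324] x [ 0.004  0.001 -1.   ] z [ 0.991 -0.131  0.004] w 42.23672635137026 F [-0.049  0.692  0.287] q [-0.384  0.496  0.421  2.062 -0.331  0.643  0.127] t 18.2
 rotvec 1 [-0.086  0.004 -0.001]
 rotvec -1 [ 3.056 -0.001 -0.006]
 world d [154.277  26.418 -45.324]  shift in present tool axes [ 45.977  46.379 149.294]  in final axes [ 45.324  33.479 152.901]
```

View pics/k.png

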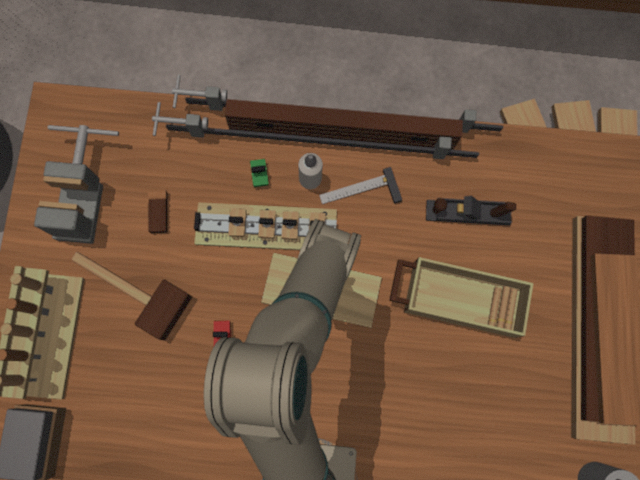

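The lid lies flat on the bench, and the three dogs are together in the case at px (505,307). The black-handled stops on the track are the ones meant; the green one (260,172) and the red one (222,330) stand off the track and are look-alikes. I'll check this in one crop while moving over the first stop.

```bash
python3 -m handwheel '0 0 15 40 -0.1 0 0;0 0 10 45 -0.075 0 0;0 10 5 45 0 0 0;0 10 5 22 0 0 0;0 0 0 0 0 0 0;0 0 0 0 0 0 0'
python3 - <<'E'
from h import *
go((629.4,40.8,69),(1,.043,0))
p=P('wrist');np.save('p.npy',p)
crop('wrist',0,0,640,480,1.25,'l.png')
E
```

```text
clock: 18.85
eef_pos: [625.5, 46.1, 153.2]
tool_rot: [2.976, 1.556, 3.024]
force: [0.3, 0.3, 0.2]
width: 42.3
tcp [625.546  46.058 153.159] grasp [625.71   46.038 164.158] x [-0.015  0.002 -1.   ] z [ 0.999  0.048 -0.015] w 42.285235428915506 F [0.294 0.324 0.216] q [-0.322  0.727  0.347  1.658 -0.316  0.828  0.211] t 18.85
 rotvec 1 [ 0.005 -0.015 -0.002]
 rotvec -1 [-3.137  0.004 -0.023]
 world d [  3.854  -5.258 -95.159]  shift in present tool axes [95.082 -5.671  5.008]  in final axes [95.159 -5.418  3.625]
```

View pics/l.png

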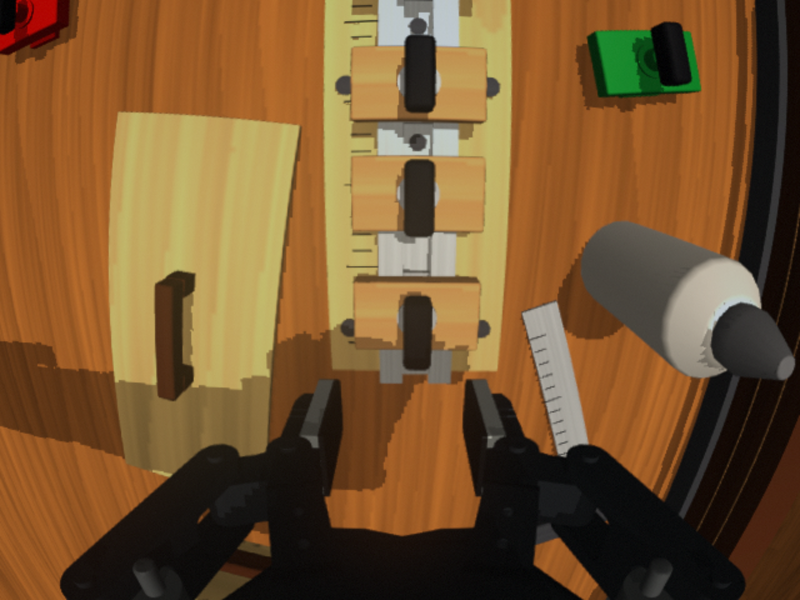

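The crop shows three natural-wood stops on the track, with black T-handles at (418,333), (420,198) and (420,75); the fourth is out of view. The green one (665,55) and the red one (25,20) stand off the track and are not meant. Next: locate the nearest handle exactly.

Run:
```python
from h import *
p=np.load('p.npy',allow_pickle=True).item()
for u,v in [(418,296),(417,369),(418,333),(420,198),(420,74)]: print(pl('wrist',u/1.25,v/1.25,78,p))
```

```text
[630.88   63.194]
[632.647  24.938]
[631.979  44.407]
[629.226 109.435]
[626.382 166.076]
```

```bash
python3 -m handwheel '0 20 -4 6 0.005 -0.015 -0.002;0 25 0 0 0 0 0;0 20 0 0 0 0 0;0 15 0 0 0 0 0;0 0 0 0 0 0 0;0 0 0 0 0 0 0'
python3 - <<'E'
from h import *
go((630.7,42.5,69),(1,.043,0))
E
```

```text
clock: 19.5
eef_pos: [625.1, 40.1, 72.4]
tool_rot: [2.922, 1.567, 2.961]
force: [-0.1, 1.2, 1.3]
width: 43.0
tcp [625.093  40.14   72.397] grasp [625.135  40.133  83.397] x [-0.004  0.001 -1.   ] z [ 0.999  0.039 -0.004] w 42.99509328330354 F [-0.128  1.209  1.277] q [-0.286  0.828  0.298  1.716 -0.364  0.657  0.252] t 19.5
 rotvec 1 [-0.004 -0.004 -0.001]
 rotvec -1 [ 3.138 -0.001  0.006]
 world d [  5.607   2.36  -14.397]  shift in present tool axes [14.377  2.127  5.748]  in final axes [14.397  2.116  5.703]
```

```bash
python3 -m handwheel '0 12 2 6 -0.004 -0.004 0;0 0 0 0 0 0 0;0 0 0 0 0 0 0;-1 0 0 0 0 0 0;-1 0 0 0 0 0 0;-1 0 0 0 0 0 0;-1 0 0 0 0 0 0;-1 0 0 0 0 0 0'
python3 - <<'E'
from h import *
go((630.7,42.5,69),(1,.043,0))
E
```

```text
clock: 20.3
eef_pos: [633.1, 42.8, 62.6]
tool_rot: [0.219, 1.566, 0.263]
force: [-0.0, 0.4, -1.4]
width: 12.6
tcp [633.051  42.822  62.551] grasp [632.995  42.807  73.551] x [ 0.005  0.001 -1.   ] z [0.999 0.044 0.005] w 12.639983606522929 F [-0.004  0.407 -1.426] q [-0.283  0.847  0.291  1.704 -0.369  0.64   0.256] t 20.3
 rotvec 1 [ 0.001  0.005 -0.001]
 rotvec -1 [-3.141  0.002  0.008]
 world d [-2.351 -0.322 -4.551]  shift in present tool axes [ 4.539 -0.224 -2.386]  in final axes [ 4.551 -0.221 -2.363]
```

```bash
python3 -m handwheel '-1 0 -15 0 0 0 0;-1 0 -20 0 0 0 0;-1 0 -20 0 0 0 0;-1 0 -20 0 0 0 0;-1 0 -15 0 0 0 0;-1 0 -10 0 0 0 0;-1 0 0 0 0 0 0;-1 0 0 0 0 0 0'
python3 - <<'E'
from h import *
go((635,-55,69),(1,.043,0))
crop('side',260,140,440,280,4,'m.png')
E
```

```text
clock: 21.1
eef_pos: [637.7, -61.4, 62.1]
tool_rot: [0.446, 1.565, 0.492]
force: [-0.1, 0.5, -0.7]
width: 13.2
tcp [637.66  -61.362  62.125] grasp [637.604 -61.392  73.125] x [ 0.005  0.003 -1.   ] z [0.999 0.045 0.005] w 13.180599353569693 F [-0.06   0.55  -0.734] q [-0.105  0.851  0.27   1.685 -0.344  0.648  0.398] t 21.1
 rotvec 1 [ 0.002  0.005 -0.002]
 rotvec -1 [-3.139  0.004  0.008]
 world d [-2.66   6.362 -4.125]  shift in present tool axes [ 4.129  6.466 -2.39 ]  in final axes [ 4.125  6.471 -2.384]
```

View pics/m.png

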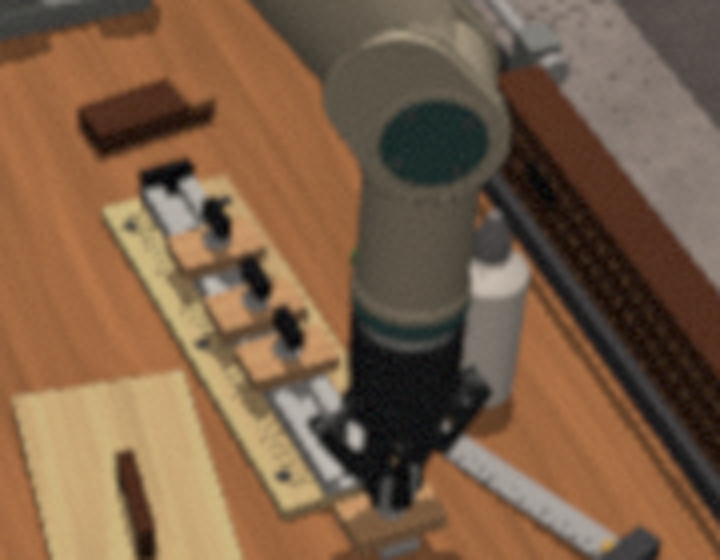

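Stop 1 is clear of the open end. Lift it and carry it to the case.

```bash
python3 -m handwheel '-1 -15 0 0 0 0 0;-1 -25 0 0 0 0 0;-1 -30 0 0 0 0 0;-1 -30 0 0 0 0 0;-1 -15 0 0 0 0 0;-1 0 0 0 0 0 0'
python3 - <<'E'
from h import *
for x in (32,-16,-64,-112): print(x,case(x,0,62))
go(case(32,0,180),(-np.sin(CYAW),np.cos(CYAW),0))
E
```

```text
clock: 21.75
eef_pos: [637.4, -54.1, 185.4]
tool_rot: [0.827, 1.563, 0.882]
force: [0.9, -0.8, -1.2]
width: 13.1
32 [ 481.55  -378.317   62.   ]
-16 [ 487.925 -330.742   62.   ]
-64 [ 494.3   -283.167   62.   ]
-112 [ 500.675 -235.592   62.   ]
tcp [637.376 -54.085 185.387] grasp [637.318 -54.155 196.387] x [ 0.005  0.006 -1.   ] z [0.998 0.055 0.006] w 13.080737246585667 F [ 0.94  -0.794 -1.203] q [-0.154  0.692  0.336  1.614 -0.285  0.879  0.348] t 21.75
 rotvec 1 [ 0.188  0.005 -0.007]
 rotvec -1 [-2.954  0.01   0.007]
 world d [-155.826 -324.231  -16.387]  shift in present tool axes [  13.506 -315.291 -173.45 ]  in final axes [  16.387 -342.054 -111.384]
```

```bash
python3 -m handwheel '-1 0 -28 -20 0.1 0 0;-1 0 -36 -16 0.088 0.005 -0.006;-1 0 -40 -12 0 0 0;-1 0 -40 -12 0 0 0;-1 0 -40 -12 0 0 0;-1 0 -40 -12 0 0 0;-1 3 -40 -12 0 0 0;-1 3 -40 -12 0 0 0;-1 0 -20 -5 0 0 0;-1 0 0 0 0 0 0'
python3 - <<'E'
from h import *
go(case(32,0,62),(-np.sin(CYAW),np.cos(CYAW),0))
p=P('wrist');np.save('p.npy',p)
crop('wrist',0,0,640,480,1.25,'n.png')
E
```

```text
clock: 22.75
eef_pos: [487.7, -364.5, 173.6]
tool_rot: [1.957, 1.562, 1.835]
force: [-0.7, 0.4, -1.5]
width: 12.3
tcp [ 487.653 -364.537  173.555] grasp [ 487.678 -364.63   184.555] x [-0.002  0.008 -1.   ] z [ 0.993 -0.122 -0.003] w 12.255235511894904 F [-0.667  0.398 -1.5  ] q [ 0.387  0.673  0.347  1.703 -0.3    0.825  0.749] t 22.75
 rotvec 1 [ 0.011 -0.003 -0.008]
 rotvec -1 [-3.131  0.013 -0.005]
 world d [  -6.103  -13.78  -122.555]  shift in present tool axes [122.447 -15.42   -3.969]  in final axes [122.555 -14.468  -4.218]
```

View pics/n.png

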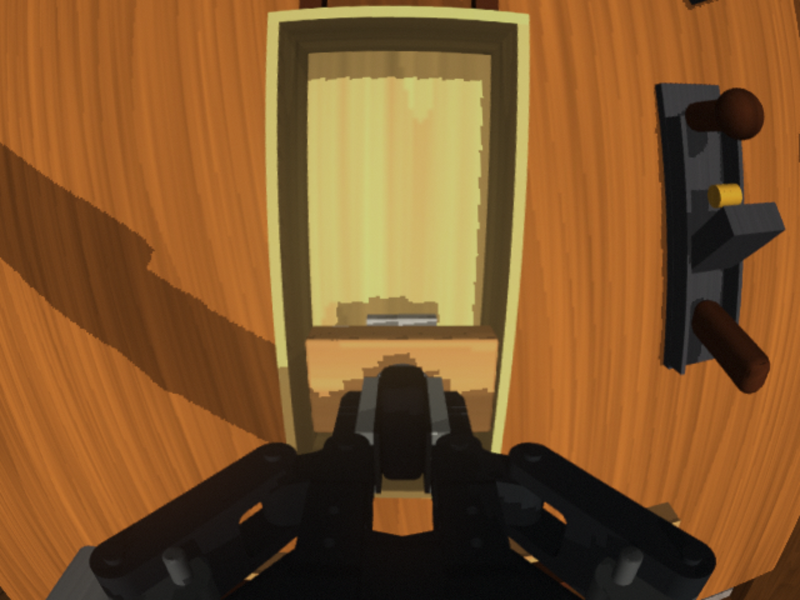

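The stop hangs square over the open case. The rim's handle-end corners are at (267,13) and (528,14) in the crop. I check the case pose with those.

Run:
```python
from h import *
p=np.load('p.npy',allow_pickle=True).item()
a=pl('wrist',267/1.25,13/1.25,80,p);b=pl('wrist',528/1.25,14/1.25,80,p);print(a,b,np.linalg.norm(a-b),'expect',case(-141,-65,0)[:2],case(-141,65,0)[:2])
```

```text
[ 439.692 -196.861] [ 568.883 -214.209] 130.35046920059688 expect [ 440.102 -198.216] [ 568.95  -215.482]
```

```bash
python3 -m handwheel '-1 10 -15 -4 0.011 -0.003 -0.008;-1 20 0 0 0 0 0;-1 0 0 0 0 0 0;-1 0 0 0 0 0 0'
python3 - <<'E'
from h import *
go(case(32,0,62),(-np.sin(CYAW),np.cos(CYAW),0))
E
```

```text
clock: 23.2
eef_pos: [485.3, -372.1, 140.7]
tool_rot: [1.624, 1.566, 1.499]
force: [0.1, 0.0, -0.5]
width: 12.9
tcp [ 485.344 -372.121  140.691] grasp [ 485.34 -372.17  151.69] x [ 0.     0.004 -1.   ] z [ 0.992 -0.124 -0.   ] w 12.863874623718514 F [ 0.064  0.008 -0.54 ] q [ 0.41   0.716  0.329  1.725 -0.319  0.756  0.774] t 23.2
 rotvec 1 [ 0.009 -0.    -0.004]
 rotvec -1 [-3.133  0.007 -0.   ]
 world d [ -3.794  -6.195 -89.691]  shift in present tool axes [89.661 -7.017 -2.974]  in final axes [89.691 -6.644 -2.937]
```

```bash
python3 -m handwheel '-1 20 -8 -4 0.009 0 -0.004;-1 20 -3 -1 0 0 0;-1 15 -2 -1 0 0 0;-1 10 0 0 0 0 0;-1 0 0 0 0 0 0;-1 0 0 0 0 0 0'
python3 - <<'E'
from h import *
go(case(32,0,62),(-np.sin(CYAW),np.cos(CYAW),0))
E
```

```text
clock: 23.8
eef_pos: [482.5, -382.2, 76.1]
tool_rot: [-0.112, 1.566, -0.239]
force: [-0.4, -0.1, -1.3]
width: 13.0
tcp [ 482.504 -382.155   76.089] grasp [ 482.448 -382.142   87.089] x [ 0.005 -0.001 -1.   ] z [ 0.992 -0.126  0.005] w 12.986869638205304 F [-0.439 -0.133 -1.268] q [ 0.453  0.806  0.284  1.755 -0.356  0.627  0.818] t 23.8
 rotvec 1 [0.006 0.005 0.001]
 rotvec -1 [-3.135 -0.001  0.008]
 world d [ -0.954   3.839 -25.089]  shift in present tool axes [25.079  3.702 -1.562]  in final axes [25.089  3.678 -1.455]
```

```bash
python3 -m handwheel '-1 15 3 -1 0.006 0.005 0;-1 8 0 0 0 0 0;-1 0 0 0 0 0 0;-1 0 0 0 0 0 0'
python3 - <<'E'
from h import *
go(case(32,0,62),(-np.sin(CYAW),np.cos(CYAW),0))
E
```

```text
clock: 24.2
eef_pos: [483.3, -378.8, 52.6]
tool_rot: [-0.558, 1.568, -0.69]
force: [-0.2, -0.6, -0.7]
width: 13.1
tcp [ 483.331 -378.826   52.587] grasp [ 483.308 -378.807   63.587] x [ 0.002 -0.002 -1.   ] z [ 0.991 -0.132  0.002] w 13.055099286671028 F [-0.167 -0.614 -0.746] q [ 0.454  0.84   0.271  1.764 -0.37   0.585  0.818] t 24.2
 rotvec 1 [0.001 0.002 0.001]
 rotvec -1 [-3.141 -0.002  0.004]
 world d [-1.781  0.509 -1.587]  shift in present tool axes [ 1.583  0.272 -1.836]  in final axes [ 1.587  0.268 -1.833]
```

```bash
python3 -m handwheel '-1 3 0 0 0 0 0;-1 0 0 0 0 0 0;-1 0 0 0 0 0 0'
python3 -m handwheel '-0.25 0 0 0 0 0 0;-0.25 0 0 0 0 0 0;-0.25 0 0 0 0 0 0;-0.25 -20 0 0 0 0 0;-0.25 -35 0 0 0 0 0;-0.25 -40 0 0 0 0 0;-0.25 -25 0 0 0 0 0;0 0 0 0 0 0 0;0 0 0 0 0 0 0'
python3 - <<'E'
from h import *
go((628.5,108.2,150),(1,.043,0))
crop('wrist',0,0,640,480,1.25,'o.png')
E
```

```text
clock: 24.5
eef_pos: [483.7, -379.5, 50.0]
tool_rot: [-0.608, 1.567, -0.74]
force: [0.0, -0.1, -1.0]
width: 13.0
clock: 25.4
eef_pos: [483.1, -379.3, 174.6]
tool_rot: [-0.546, 1.567, -0.679]
force: [-0.7, 0.5, 0.6]
width: 42.7
tcp [ 483.11  -379.282  174.649] grasp [ 483.075 -379.253  185.648] x [ 0.003 -0.003 -1.   ] z [ 0.991 -0.133  0.004] w 42.741865215514174 F [-0.72   0.501  0.641] q [ 0.403  0.675  0.355  1.698 -0.302  0.819  0.761] t 25.4
 rotvec 1 [-0.176  0.003  0.002]
 rotvec -1 [ 2.966  0.004 -0.005]
 world d [145.39  487.482 -35.649]  shift in present tool axes [ 34.848 502.536  79.313]  in final axes [ 35.649 480.786 166.198]
```

View pics/o.png

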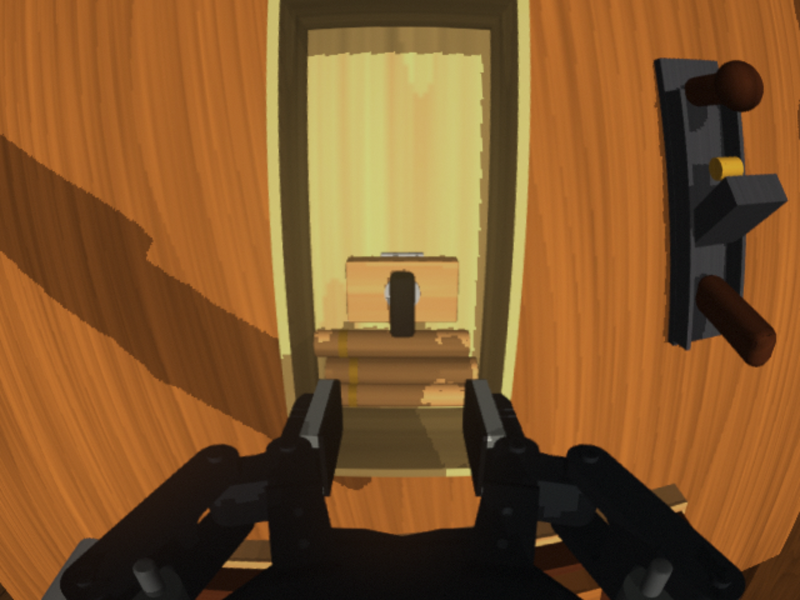

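```bash
python3 - <<'E'
from h import *
p=P('wrist'); a=CYAW; x=np.array([np.cos(a),np.sin(a)]);y=np.array([-x[1],x[0]])
f=lambda u,v,z:(lambda q:(x@q,y@q))(pl('wrist',u/1.25,v/1.25,z,p)-CASEC)
for v in (343,371,395): print('dog',f(395,v,24))
print('stop',f(402,303,65))
E
python3 -m handwheel '0 0 45 15 -0.1 0 0;0 0 45 15 -0.076 0 0;0 0 45 15 0 0 0;0 0 45 15 0 0 0;0 0 45 15 0 0 0;0 0 45 15 0 0 0;0 0 45 15 0 0 0;0 5 45 15 0 0 0;0 5 45 15 0 0 0;0 5 45 15 0 0 0'
python3 -m handwheel '0 0 20 10 0 0 0;0 0 0 0 0 0 0;0 0 0 0 0 0 0'
python3 - <<'E'
from h import *
go((628.5,108.2,69),(1,.043,0))
p=P('wrist');np.save('p.npy',p)
crop('wrist',0,0,640,480,1.25,'q.png')
E
```

```text
dog (np.float64(72.56348369460022), np.float64(-2.673612969764084))
dog (np.float64(93.4356828059299), np.float64(-2.8099095144080866))
dog (np.float64(112.34247438847649), np.float64(-2.9430616581617715))
stop (np.float64(31.15539832471804), np.float64(1.9313626885364144))
clock: 26.45
eef_pos: [620.8, 78.5, 141.7]
tool_rot: [-2.771, 1.551, -2.74]
force: [0.6, -0.0, 0.1]
width: 42.5
clock: 26.75
eef_pos: [627.4, 110.6, 134.5]
tool_rot: [-3.024, 1.543, -2.979]
force: [-0.7, -1.3, -0.5]
width: 42.9
tcp [627.354 110.576 134.483] grasp [627.652 110.625 145.479] x [-0.027 -0.004 -1.   ] z [ 0.999  0.045 -0.027] w 42.888822793749654 F [-0.74  -1.303 -0.502] q [-0.42   0.769  0.348  1.629 -0.328  0.83   0.113] t 26.75
 rotvec 1 [ 0.002 -0.027  0.003]
 rotvec -1 [-3.139 -0.005 -0.043]
 world d [  1.146  -2.376 -76.483]  shift in present tool axes [76.434 -2.18   3.122]  in final axes [76.483 -2.423  1.043]
```

View pics/q.png

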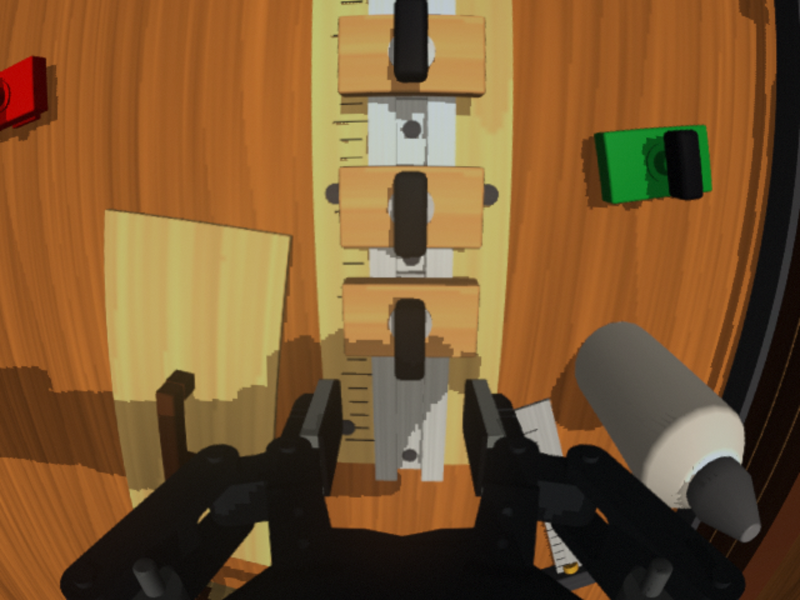

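The three dogs sit at case x ≈ 73, 93 and 112 mm, inside the limits. The first stop stands at x ≈ 31. Second stop's handle: crop (410,339).

Run:
```python
from h import *
p=np.load('p.npy',allow_pickle=True).item()
m=pl('wrist',410/1.25,339/1.25,78,p);print(m)
go((m[0],m[1],72.5),(1,.043,0))
```

```text
[628.954 112.819]
tcp [627.232 110.445 134.489] grasp [627.532 110.489 145.485] x [-0.027 -0.004 -1.   ] z [ 0.999  0.044 -0.027] w 42.8522063186745 F [-0.63   1.803 -0.923] q [-0.42   0.769  0.348  1.629 -0.328  0.83   0.113] t 26.8
 rotvec 1 [ 0.001 -0.027  0.003]
 rotvec -1 [-3.14  -0.004 -0.043]
 world d [  1.723   2.374 -72.989]  shift in present tool axes [72.905  2.496  3.828]  in final axes [72.989  2.298  1.823]
```

```bash
python3 -m handwheel '0 15 0 4 0.001 -0.027 0.003;0 20 0 1 0 0 0;0 20 0 1 0 0 0;0 10 0 1 0 0 0;0 0 0 0 0 0 0;0 0 0 0 0 0 0'
python3 - <<'E'
from h import *
go((628.7,110.5,72.5),(1,.043,0))
E
```

```text
clock: 27.4
eef_pos: [632.8, 95.9, 68.4]
tool_rot: [-1.681, 1.565, -1.654]
force: [0.1, 0.2, 0.5]
width: 42.7
tcp [632.793  95.949  68.362] grasp [632.799  96.017  79.362] x [-0.001 -0.006 -1.   ] z [ 1.     0.027 -0.001] w 42.69201467304751 F [0.071 0.189 0.509] q [-0.38   0.85   0.312  1.679 -0.369  0.673  0.15 ] t 27.4
 rotvec 1 [-0.016 -0.001  0.006]
 rotvec -1 [3.125 0.01  0.001]
 world d [-4.093 14.551 -6.862]  shift in present tool axes [ 6.774 14.697 -3.699]  in final axes [ 6.862 14.713 -3.464]
```

```bash
python3 -m handwheel '0 0 14 -3 -0.016 0 0.006;0 0 0 0 0 0 0;0 0 0 0 0 0 0'
python3 - <<'E'
from h import *
go((628.7,110.5,72.5),(1,.043,0))
crop('wrist',0,0,640,480,1.25,'r.png')
E
```

```text
clock: 27.7
eef_pos: [630.4, 110.5, 70.7]
tool_rot: [0.301, 1.568, 0.345]
force: [-0.1, -0.5, -0.8]
width: 42.3
tcp [630.395 110.542  70.656] grasp [630.367 110.532  81.656] x [ 0.003  0.001 -1.   ] z [0.999 0.043 0.003] w 42.33459135848059 F [-0.127 -0.54  -0.767] q [-0.396  0.844  0.305  1.682 -0.37   0.67   0.148] t 27.7
 rotvec 1 [ 0.     0.003 -0.001]
 rotvec -1 [-3.141  0.001  0.004]
 world d [-1.695 -0.042 -9.156]  shift in present tool axes [ 9.151  0.024 -1.72 ]  in final axes [ 9.156  0.031 -1.696]
```

View pics/r.png

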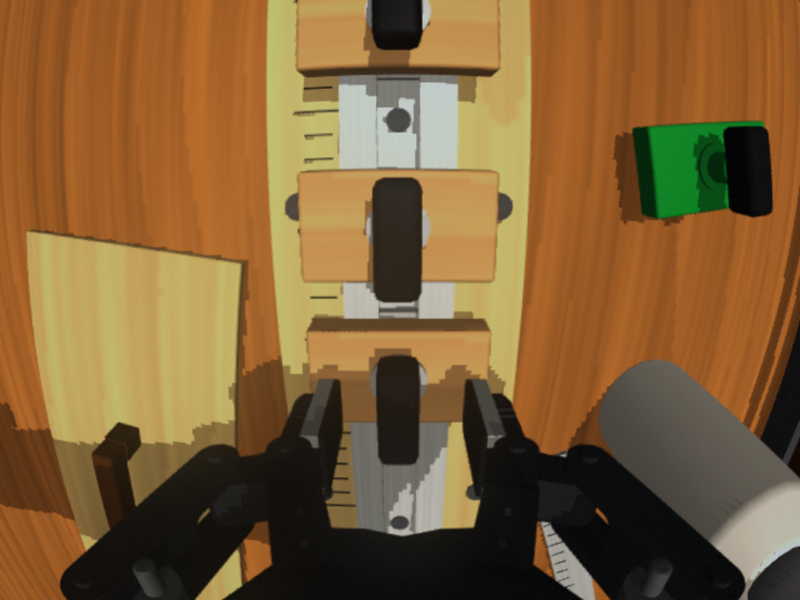

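The bar is centred between the pads. Lower the last 9 mm and close.

```bash
python3 -m handwheel '0 8 0 -2 0 0.003 0;0 0 0 0 0 0 0;-1 0 0 0 0 0 0;-1 0 0 0 0 0 0;-1 0 0 0 0 0 0;-1 0 0 0 0 0 0;-1 0 0 0 0 0 0'
python3 -m handwheel '-1 0 -20 0 0 0 0;-1 0 -25 0 0 0 0;-1 0 -25 0 0 0 0;-1 0 -25 0 0 0 0;-1 0 -20 0 0 0 0;-1 0 -15 0 0 0 0;-1 0 -10 0 0 0 0;-1 0 0 0 0 0 0;-1 0 0 0 0 0 0'
python3 - <<'E'
from h import *
go((635,-55,72.5),(1,.043,0))
E
```

```text
clock: 28.45
eef_pos: [628.4, 111.6, 62.3]
tool_rot: [1.568, 1.569, 1.612]
force: [0.0, -0.5, -0.2]
width: 12.6
clock: 29.35
eef_pos: [636.2, -27.1, 61.9]
tool_rot: [1.325, 1.563, 1.375]
force: [-0.2, 0.3, -2.1]
width: 12.6
tcp [636.215 -27.101  61.943] grasp [636.197 -27.19   72.942] x [ 0.002  0.008 -1.   ] z [0.999 0.05  0.002] w 12.63297753415618 F [-0.182  0.315 -2.06 ] q [-0.153  0.848  0.264  1.693 -0.345  0.646  0.353] t 29.35
 rotvec 1 [ 0.007  0.002 -0.008]
 rotvec -1 [-3.135  0.012  0.003]
 world d [ -1.215 -27.899  -0.443]  shift in present tool axes [  0.217 -27.806  -2.605]  in final axes [  0.443 -27.821  -2.412]
```

```bash
python3 -m handwheel '-1 0 -15 -1 0.007 0.002 -0.008;-1 0 -15 0 0 0 0;-1 0 0 0 0 0 0;-1 0 0 0 0 0 0'
python3 - <<'E'
from h import *
go(case(-16,0,180),(-np.sin(CYAW),np.cos(CYAW),0))
crop('side',260,140,440,280,4,'s.png')
E
```

```text
clock: 29.75
eef_pos: [636.6, -56.8, 61.3]
tool_rot: [2.782, 1.57, 2.828]
force: [-0.1, 0.5, -1.2]
width: 13.0
tcp [636.577 -56.771  61.338] grasp [636.588 -56.775  72.338] x [-0.001  0.    -1.   ] z [ 0.999  0.046 -0.001] w 13.048326321068558 F [-0.071  0.535 -1.212] q [-0.112  0.853  0.267  1.684 -0.335  0.651  0.382] t 29.75
 rotvec 1 [ 0.179 -0.001 -0.   ]
 rotvec -1 [-2.962  0.    -0.001]
 world d [-148.652 -273.971  107.662]  shift in present tool axes [-107.605 -266.813 -161.184]  in final axes [-107.662 -291.286 -110.949]
```

View pics/s.png

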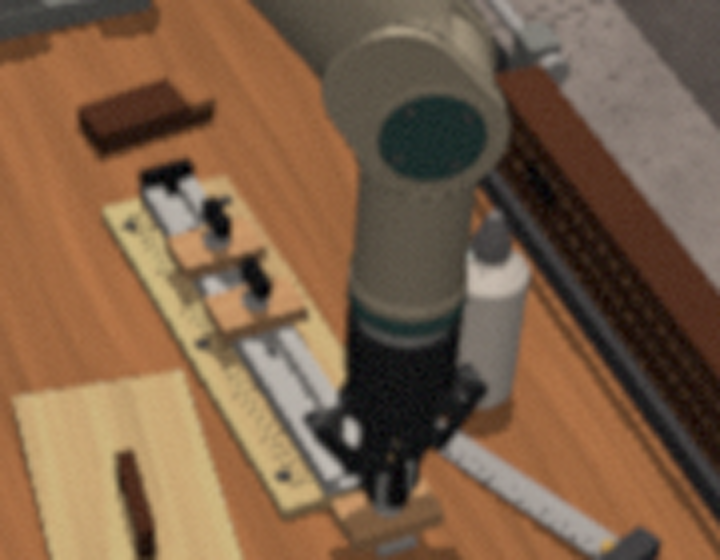

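Stop 2 is clear of the track. Lift and carry it.

```bash
python3 -m handwheel '-1 -15 0 0 0 0 0;-1 -25 0 0 0 0 0;-1 -30 0 0 0 0 0;-1 -30 0 0 0 0 0;-1 -15 0 0 0 0 0;-1 0 -20 -18 0.09 0 0;-1 0 -30 -18 0.09 0 0;-1 0 -38 -13 0 0 0;-1 0 -38 -13 0 0 0;-1 0 -38 -13 0 0 0'
python3 -m handwheel '-1 0 -38 -12 0 0 0;-1 0 -38 -12 0 0 0;-1 0 -30 -10 0 0 0;-1 0 0 0 0 0 0;-1 0 0 0 0 0 0'
python3 - <<'E'
from h import *
go(case(-16,0,62),(-np.sin(CYAW),np.cos(CYAW),0))
E
```

```text
clock: 30.8
eef_pos: [551.0, -205.2, 190.3]
tool_rot: [0.711, 1.557, 0.591]
force: [1.1, -1.0, -2.1]
width: 13.0
clock: 31.3
eef_pos: [499.9, -316.1, 195.9]
tool_rot: [0.257, 1.554, 0.13]
force: [0.6, 0.5, -0.8]
width: 13.1
tcp [ 499.861 -316.1    195.862] grasp [ 499.673 -316.124  206.861] x [ 0.017  0.002 -1.   ] z [ 0.992 -0.127  0.017] w 13.084581497941729 F [ 0.649  0.527 -0.848] q [ 0.298  0.613  0.355  1.753 -0.294  0.815  0.668] t 31.3
 rotvec 1 [ 0.006  0.017 -0.004]
 rotvec -1 [-3.135  0.007  0.026]
 world d [ -11.936  -14.642 -144.862]  shift in present tool axes [144.604 -16.672 -12.398]  in final axes [144.862 -16.098  -9.886]
```

```bash
python3 -m handwheel '-1 10 -17 -11 0.006 0.017 -0.004;-1 25 -2 -1 0 0 0;-1 20 -2 -1 0 0 0;-1 0 0 0 0 0 0;-1 0 0 0 0 0 0'
python3 - <<'E'
from h import *
go(case(-16,0,62),(-np.sin(CYAW),np.cos(CYAW),0))
E
```

```text
clock: 31.8
eef_pos: [484.9, -334.6, 139.7]
tool_rot: [-2.855, 1.57, -2.981]
force: [0.0, -0.2, -1.0]
width: 13.0
tcp [ 484.877 -334.55   139.672] grasp [ 484.89  -334.548  150.672] x [-0.001 -0.    -1.   ] z [ 0.992 -0.127 -0.001] w 13.03183690600902 F [ 0.022 -0.186 -1.047] q [ 0.351  0.69   0.328  1.791 -0.317  0.713  0.724] t 31.8
 rotvec 1 [ 0.006 -0.001  0.   ]
 rotvec -1 [-3.135 -0.001 -0.002]
 world d [  3.048   3.809 -88.672]  shift in present tool axes [88.668  4.193  2.642]  in final axes [88.672  4.18   2.515]
```

```bash
python3 -m handwheel '-1 5 4 2 0.006 0 0;-1 20 0 0 0 0 0;-1 20 0 0 0 0 0;-1 12 0 0 0 0 0;-1 0 0 0 0 0 0;-1 0 0 0 0 0 0'
python3 - <<'E'
from h import *
go(case(-16,0,62),(-np.sin(CYAW),np.cos(CYAW),0))
E
```

```text
clock: 32.4
eef_pos: [492.5, -329.6, 84.6]
tool_rot: [-0.368, 1.564, -0.497]
force: [-0.1, 0.1, -1.0]
width: 12.8
tcp [ 492.513 -329.588   84.647] grasp [ 492.448 -329.553   95.646] x [ 0.006 -0.003 -1.   ] z [ 0.992 -0.129  0.006] w 12.795023082431538 F [-0.132  0.093 -0.972] q [ 0.365  0.769  0.286  1.819 -0.357  0.597  0.742] t 32.4
 rotvec 1 [0.004 0.006 0.002]
 rotvec -1 [-3.137 -0.004  0.01 ]
 world d [ -4.588  -1.154 -33.647]  shift in present tool axes [33.622 -1.653 -4.613]  in final axes [33.647 -1.753 -4.394]
```

```bash
python3 -m handwheel '-1 12 -2 -5 0.004 0.006 0.002;-1 12 0 0 0 0 0;-1 8 0 0 0 0 0;-1 0 0 0 0 0 0;-1 0 0 0 0 0 0'
python3 - <<'E'
from h import *
go(case(-16,0,62),(-np.sin(CYAW),np.cos(CYAW),0))
E
```

```text
clock: 32.9
eef_pos: [487.9, -331.9, 51.6]
tool_rot: [-0.588, 1.568, -0.721]
force: [0.8, -0.9, -0.8]
width: 13.2
tcp [ 487.889 -331.943   51.605] grasp [ 487.865 -331.922   62.605] x [ 0.002 -0.002 -1.   ] z [ 0.991 -0.133  0.002] w 13.183321517680984 F [ 0.819 -0.929 -0.809] q [ 0.388  0.818  0.26   1.834 -0.375  0.535  0.76 ] t 32.9
 rotvec 1 [-0.001  0.002  0.002]
 rotvec -1 [ 3.141  0.002 -0.004]
 world d [ 0.036  1.201 -0.605]  shift in present tool axes [ 0.603  1.196 -0.126]  in final axes [ 0.605  1.196 -0.124]
```

```bash
python3 -m handwheel '-1 2 0 0 0 0 0;-1 0 0 0 0 0 0;-0.25 0 0 0 0 0 0;-0.25 0 0 0 0 0 0;-0.25 0 0 0 0 0 0;-0.25 -20 0 0 0 0 0;-0.25 -35 0 0 0 0 0;-0.25 -40 0 0 0 0 0;-0.25 -25 0 0 0 0 0;0 0 0 0 0 0 0'
python3 - <<'E'
from h import *
crop('wrist',0,0,640,480,1.25,'t.png')
go((625.5,166,140),(1,.043,0))
E
```

```text
clock: 33.9
eef_pos: [488.1, -332.4, 174.9]
tool_rot: [-0.539, 1.566, -0.673]
force: [0.8, -0.3, -0.1]
width: 42.3
tcp [ 487.492 -331.675  173.347] grasp [ 487.473 -331.659  184.347] x [ 0.002 -0.001 -1.   ] z [ 0.991 -0.134  0.002] w 42.613509548477786 F [ 0.645  0.333 -0.128] q [ 0.327  0.645  0.355  1.767 -0.301  0.78   0.698] t 33.95
 rotvec 1 [-0.177  0.002  0.001]
 rotvec -1 [ 2.965  0.002 -0.003]
 world d [138.008 497.675 -44.347]  shift in present tool axes [ 43.862 511.701  70.218]  in final axes [ 44.347 491.286 159.261]
```

View pics/t.png

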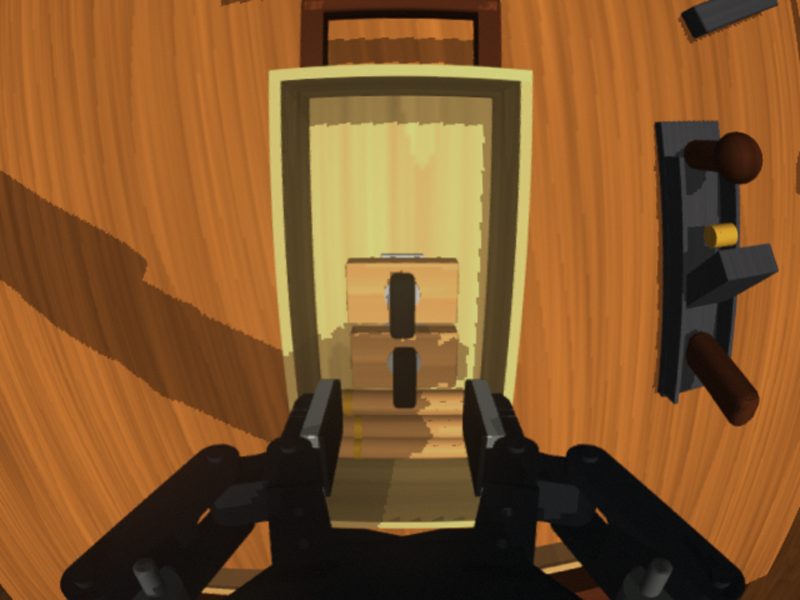

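Both stops stand side by side in the case, with the dogs in place. On to the third, at about (626,166).

```bash
python3 -m handwheel '0 0 45 10 -0.09 0 0;0 0 45 15 -0.09 0 0;0 0 45 15 0 0 0;0 0 45 15 0 0 0;0 0 45 15 0 0 0;0 0 45 15 0 0 0;0 0 45 15 0 0 0;0 0 45 15 0 0 0;0 0 45 15 0 0 0;0 0 45 15 0 0 0'
python3 -m handwheel '0 0 30 10 0 0 0;0 0 0 0 0 0 0;0 0 0 0 0 0 0'
python3 - <<'E'
from h import *
go((625.8,167,72.5),(1,.043,0))
p=P('wrist');np.save('p.npy',p)
crop('wrist',0,0,640,480,1.25,'u.png')
E
```

```text
clock: 34.95
eef_pos: [619.8, 127.7, 157.8]
tool_rot: [-2.743, 1.553, -2.708]
force: [1.3, -0.5, 0.7]
width: 42.6
clock: 35.25
eef_pos: [626.3, 170.7, 151.2]
tool_rot: [-3.017, 1.547, -2.967]
force: [-0.2, -0.3, 0.3]
width: 42.7
tcp [626.285 170.745 151.182] grasp [626.543 170.791 162.179] x [-0.023 -0.004 -1.   ] z [ 0.998  0.049 -0.024] w 42.69110424978002 F [-0.237 -0.318  0.27 ] q [-0.51   0.763  0.354  1.584 -0.32   0.877  0.015] t 35.25
 rotvec 1 [ 0.007 -0.024  0.003]
 rotvec -1 [-3.135 -0.005 -0.037]
 world d [ -0.485  -3.745 -89.682]  shift in present tool axes [89.683 -3.451  1.445]  in final axes [89.682 -3.721 -0.646]
```

View pics/u.png

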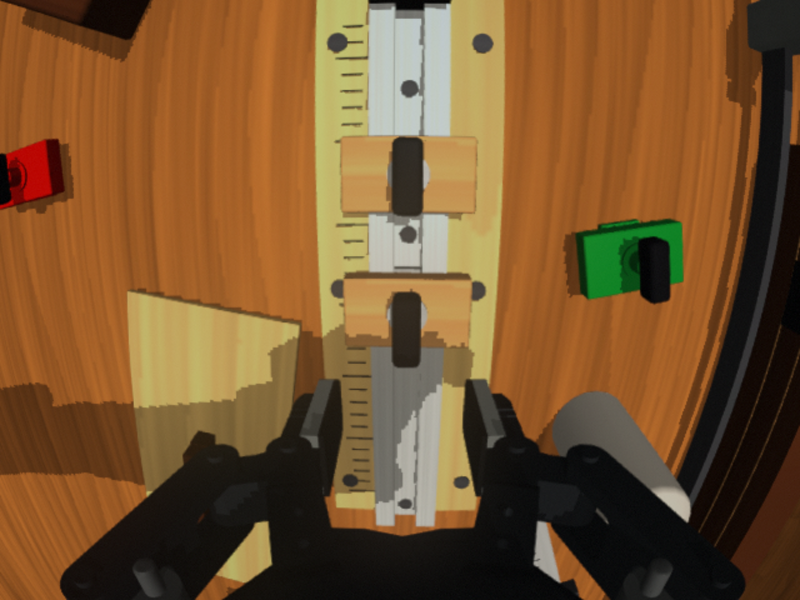

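Third stop's handle is at crop (406,330), the fourth's at (407,177).

```bash
python3 - <<'E'
from h import *
p=np.load('p.npy',allow_pickle=True).item()
for u,v in [(406,330),(407,177)]: print(pl('wrist',u/1.25,v/1.25,78,p))
E
python3 -m handwheel '0 5 -3 3 0.007 -0.024 0.003;0 20 0 0 0 0 0;0 25 0 0 0 0 0;0 20 0 0 0 0 0;0 0 0 0 0 0 0;0 0 0 0 0 0 0'
python3 - <<'E'
from h import *
go((626,168.5,72.5),(1,.043,0))
E
```

```text
[626.137 170.656]
[622.897 242.991]
clock: 35.9
eef_pos: [627.8, 155.3, 78.2]
tool_rot: [-2.009, 1.566, -1.981]
force: [0.3, 0.2, 0.6]
width: 42.3
tcp [627.842 155.298  78.161] grasp [627.866 155.351  89.161] x [-0.002 -0.005 -1.   ] z [ 1.     0.027 -0.002] w 42.264527414150564 F [0.258 0.229 0.642] q [-0.473  0.844  0.319  1.653 -0.363  0.706  0.052] t 35.9
 rotvec 1 [-0.016 -0.002  0.005]
 rotvec -1 [3.126 0.007 0.004]
 world d [ -1.842  13.202 -16.661]  shift in present tool axes [16.601 13.326 -1.444]  in final axes [16.661 13.269 -1.274]
```

```bash
python3 -m handwheel '0 0 13 -1 -0.016 0 0.005;0 0 0 0 0 0 0;0 0 0 0 0 0 0;0 10 0 0 0 0 0;0 5 0 0 0 0 0;0 0 0 0 0 0 0;0 0 0 0 0 0 0'
python3 - <<'E'
from h import *
go((626,168.5,72.5),(1,.043,0))
E
```

```text
clock: 36.6
eef_pos: [628.4, 168.8, 65.6]
tool_rot: [0.502, 1.567, 0.546]
force: [-0.1, -0.6, 0.1]
width: 42.6
tcp [628.418 168.835  65.619] grasp [628.385 168.815  76.619] x [ 0.003  0.002 -1.   ] z [0.999 0.044 0.003] w 42.57978151612915 F [-0.093 -0.597  0.112] q [-0.481  0.862  0.304  1.652 -0.37   0.681  0.056] t 36.6
 rotvec 1 [ 0.001  0.003 -0.002]
 rotvec -1 [-3.141  0.003  0.005]
 world d [-2.418 -0.335 -4.119]  shift in present tool axes [ 4.112 -0.236 -2.443]  in final axes [ 4.119 -0.231 -2.43 ]
```

```bash
python3 -m handwheel '0 3 0 -2 0 0.003 0;0 0 0 0 0 0 0;-1 0 0 0 0 0 0;-1 0 0 0 0 0 0;-1 0 0 0 0 0 0;-1 0 0 0 0 0 0;-1 0 0 0 0 0 0'
python3 -m handwheel '-1 0 -20 0 0 0 0;-1 0 -25 0 0 0 0;-1 0 -25 0 0 0 0;-1 0 -25 0 0 0 0;-1 0 -25 0 0 0 0;-1 0 -25 0 0 0 0;-1 0 -20 0 0 0 0;-1 0 -15 0 0 0 0;-1 0 0 0 0 0 0'
python3 - <<'E'
from h import *
go((635,-55,72.5),(1,.043,0))
E
```

```text
clock: 37.3
eef_pos: [626.4, 168.4, 62.4]
tool_rot: [1.568, 1.569, 1.611]
force: [-0.6, -0.2, -0.3]
width: 13.0
clock: 38.2
eef_pos: [635.8, -10.0, 62.5]
tool_rot: [1.345, 1.561, 1.395]
force: [-0.1, -0.6, -0.8]
width: 12.5
tcp [635.816  -9.953  62.504] grasp [635.796 -10.063  73.504] x [ 0.002  0.01  -1.   ] z [0.999 0.05  0.002] w 12.521210031868627 F [-0.147 -0.604 -0.798] q [-0.174  0.845  0.255  1.695 -0.337  0.643  0.32 ] t 38.2
 rotvec 1 [ 0.007  0.002 -0.01 ]
 rotvec -1 [-3.135  0.015  0.003]
 world d [ -0.816 -45.047  -1.004]  shift in present tool axes [  0.553 -44.958  -3.055]  in final axes [  1.004 -44.97   -2.75 ]
```

```bash
python3 -m handwheel '-1 0 -18 -2 0.007 0.002 -0.01;-1 0 -18 0 0 0 0;-1 0 -12 0 0 0 0;-1 0 0 0 0 0 0;-1 0 0 0 0 0 0'
python3 - <<'E'
from h import *
go(case(-64,0,180),(-np.sin(CYAW),np.cos(CYAW),0))
E
```

```text
clock: 38.7
eef_pos: [636.2, -57.3, 61.7]
tool_rot: [1.76, 1.568, 1.806]
force: [0.1, -0.2, -1.4]
width: 12.8
tcp [636.19  -57.304  61.674] grasp [636.196 -57.33   72.674] x [-0.001  0.002 -1.   ] z [ 0.999  0.046 -0.   ] w 12.792445445710399 F [ 0.147 -0.168 -1.434] q [-0.103  0.85   0.255  1.685 -0.322  0.649  0.373] t 38.7
 rotvec 1 [ 0.179 -0.001 -0.002]
 rotvec -1 [-2.963  0.003 -0.001]
 world d [-141.89  -225.863  107.326]  shift in present tool axes [-107.778 -218.873 -152.132]  in final axes [-107.326 -242.706 -110.636]
```

```bash
python3 -m handwheel '-1 -15 0 0 0 0 0;-1 -25 0 0 0 0 0;-1 -30 0 0 0 0 0;-1 -30 0 0 0 0 0;-1 -15 0 0 0 0 0;-1 0 -20 -18 0.09 0 0;-1 0 -30 -18 0.09 0 0;-1 0 -38 -15 0 0 0;-1 0 -38 -15 0 0 0;-1 0 -38 -15 0 0 0'
python3 -m handwheel '-1 0 -38 -14 0 0 0;-1 0 -20 -14 0 0 0;-1 0 0 0 0 0 0;-1 0 0 0 0 0 0'
python3 - <<'E'
from h import *
go(case(-64,0,62),(-np.sin(CYAW),np.cos(CYAW),0))
E
```

```text
clock: 39.7
eef_pos: [545.6, -200.7, 188.9]
tool_rot: [1.003, 1.554, 0.889]
force: [0.5, -1.0, -1.1]
width: 12.6
clock: 40.1
eef_pos: [507.6, -261.5, 192.9]
tool_rot: [0.692, 1.554, 0.572]
force: [-0.1, 0.8, -0.9]
width: 12.8
tcp [ 507.594 -261.545  192.894] grasp [ 507.435 -261.647  203.893] x [ 0.014  0.009 -1.   ] z [ 0.993 -0.12   0.013] w 12.845019115104876 F [-0.098  0.813 -0.945] q [ 0.215  0.59   0.341  1.807 -0.288  0.785  0.587] t 40.1
 rotvec 1 [ 0.013  0.013 -0.011]
 rotvec -1 [-3.128  0.017  0.021]
 world d [ -13.294  -21.622 -141.894]  shift in present tool axes [141.481 -24.609 -12.485]  in final axes [141.894 -23.196 -10.304]
```

```bash
python3 -m handwheel '-1 10 -20 -9 0.013 0.013 -0.011;-1 25 -2 -1 0 0 0;-1 20 0 0 0 0 0;-1 0 0 0 0 0 0;-1 0 0 0 0 0 0'
python3 - <<'E'
from h import *
go(case(-64,0,62),(-np.sin(CYAW),np.cos(CYAW),0))
E
```

```text
clock: 40.6
eef_pos: [498.1, -280.5, 136.4]
tool_rot: [-0.652, 1.568, -0.777]
force: [0.4, 0.7, -0.2]
width: 12.9
tcp [ 498.147 -280.532  136.411] grasp [ 498.129 -280.514  147.411] x [ 0.002 -0.002 -1.   ] z [ 0.992 -0.125  0.002] w 12.890489903959658 F [ 0.366  0.708 -0.188] q [ 0.263  0.672  0.315  1.845 -0.314  0.671  0.636] t 40.6
 rotvec 1 [0.008 0.002 0.001]
 rotvec -1 [-3.133 -0.002  0.003]
 world d [ -3.847  -2.635 -85.411]  shift in present tool axes [85.409 -2.975 -3.645]  in final axes [85.411 -3.123 -3.463]
```

```bash
python3 -m handwheel '-1 5 -2 -4 0.008 0.002 0;-1 18 0 -1 0 0 0;-1 18 0 -1 0 0 0;-1 12 0 -1 0 0 0;-1 0 0 0 0 0 0;-1 0 0 0 0 0 0'
python3 - <<'E'
from h import *
go(case(-64,0,62),(-np.sin(CYAW),np.cos(CYAW),0))
E
```

```text
clock: 41.2
eef_pos: [493.4, -282.9, 85.2]
tool_rot: [-0.638, 1.563, -0.77]
force: [0.6, 0.3, -0.9]
width: 12.9
tcp [ 493.446 -282.907   85.2  ] grasp [ 493.386 -282.849   96.2  ] x [ 0.005 -0.005 -1.   ] z [ 0.991 -0.131  0.006] w 12.905469218438046 F [ 0.555  0.32  -0.888] q [ 0.297  0.743  0.272  1.886 -0.351  0.552  0.668] t 41.2
 rotvec 1 [0.001 0.006 0.005]
 rotvec -1 [-3.14  -0.007  0.01 ]
 world d [  0.854  -0.26  -34.2  ]  shift in present tool axes [34.205  0.008  0.673]  in final axes [34.2   -0.145  0.881]
```

```bash
python3 -m handwheel '-1 12 0 0 0 0.006 0.005;-1 12 0 0 0 0 0;-1 8 0 0 0 0 0;-1 0 0 0 0 0 0;-1 0 0 0 0 0 0'
python3 - <<'E'
from h import *
go(case(-64,0,62),(-np.sin(CYAW),np.cos(CYAW),0))
E
```

```text
clock: 41.7
eef_pos: [494.7, -283.7, 51.8]
tool_rot: [-0.061, 1.569, -0.192]
force: [-0.3, -0.9, -0.3]
width: 12.9
tcp [ 494.726 -283.68    51.815] grasp [ 494.703 -283.675   62.815] x [ 0.002 -0.    -1.   ] z [ 0.991 -0.131  0.002] w 12.878767045467045 F [-0.252 -0.9   -0.306] q [ 0.319  0.798  0.242  1.889 -0.37   0.497  0.686] t 41.7
 rotvec 1 [0.002 0.002 0.   ]
 rotvec -1 [-3.14  -0.     0.003]
 world d [-0.426  0.513 -0.815]  shift in present tool axes [ 0.814  0.452 -0.492]  in final axes [ 0.815  0.452 -0.491]
```

```bash
python3 -m handwheel '-1 2 0 0 0 0 0;-1 0 0 0 0 0 0;-0.25 0 0 0 0 0 0;-0.25 0 0 0 0 0 0;-0.25 0 0 0 0 0 0;-0.25 -20 0 0 0 0 0;-0.25 -35 0 0 0 0 0;-0.25 -40 0 0 0 0 0;-0.25 -25 0 0 0 0 0;0 0 0 0 0 0 0'
python3 - <<'E'
from h import *
crop('wrist',0,0,640,480,1.25,'v.png')
go((622.5,241.5,140),(1,.043,0))
E
```

```text
clock: 42.7
eef_pos: [494.8, -284.2, 175.0]
tool_rot: [-0.173, 1.567, -0.305]
force: [1.0, -0.0, 0.3]
width: 42.7
tcp [ 494.116 -283.558  173.524] grasp [ 494.101 -283.56   184.524] x [ 0.001  0.    -1.   ] z [ 0.991 -0.132  0.001] w 42.70779014147806 F [ 0.271 -0.325  0.611] q [ 0.251  0.619  0.345  1.821 -0.293  0.75   0.62 ] t 42.75
 rotvec 1 [-0.175  0.001 -0.   ]
 rotvec -1 [ 2.966 -0.    -0.002]
 world d [128.384 525.058 -44.524]  shift in present tool axes [ 44.786 537.38   58.035]  in final axes [ 44.524 519.058 150.822]
```

View pics/v.png

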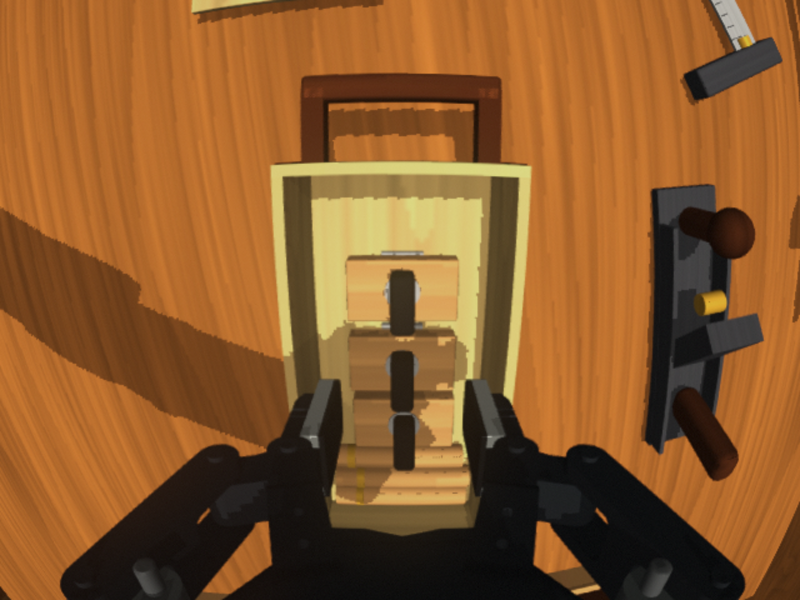

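Three stops are in the case and there is room for the fourth. Last one, at about (622.5,241.5).

```bash
python3 -m handwheel '0 0 45 10 -0.09 0 0;0 0 46 14 -0.085 0 0;0 0 46 14 0 0 0;0 0 46 14 0 0 0;0 0 46 14 0 0 0;0 0 46 14 0 0 0;0 0 46 14 0 0 0;0 0 46 14 0 0 0;0 0 46 14 0 0 0;0 0 46 14 0 0 0'
python3 -m handwheel '0 0 40 10 0 0 0;0 0 10 0 0 0 0;0 0 0 0 0 0 0;0 0 0 0 0 0 0'
python3 - <<'E'
from h import *
go((622.5,241.5,72.5),(1,.043,0))
p=P('wrist');np.save('p.npy',p)
crop('wrist',0,0,640,480,1.25,'w.png')
E
```

```text
clock: 43.75
eef_pos: [618.7, 183.8, 158.3]
tool_rot: [-2.753, 1.553, -2.722]
force: [1.0, -0.2, -0.5]
width: 42.8
clock: 44.15
eef_pos: [623.0, 245.7, 150.0]
tool_rot: [-2.959, 1.544, -2.915]
force: [-0.5, -0.5, -0.0]
width: 42.9
tcp [622.995 245.739 149.987] grasp [623.277 245.804 160.983] x [-0.026 -0.006 -1.   ] z [ 0.999  0.044 -0.026] w 42.90272607116125 F [-0.469 -0.523 -0.01 ] q [-0.607  0.792  0.347  1.518 -0.315  0.914 -0.111] t 44.15
 rotvec 1 [ 0.001 -0.026  0.005]
 rotvec -1 [-3.14  -0.008 -0.041]
 world d [ -0.495  -4.239 -88.487]  shift in present tool axes [88.494 -3.79   1.609]  in final axes [88.487 -4.214 -0.677]
```

View pics/w.png

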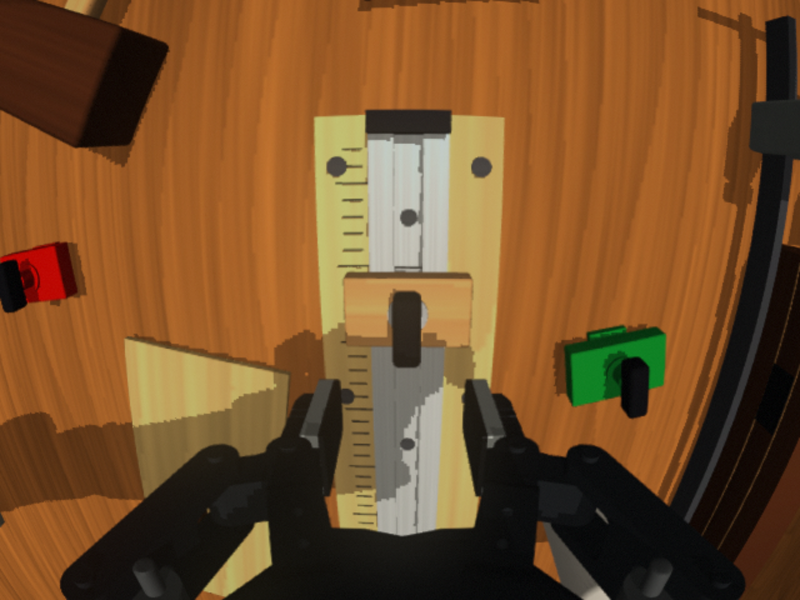

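The last stop's handle is at (407,330), the same offset as the others.

```bash
python3 -m handwheel '0 5 0 3 0.001 -0.026 0.005;0 20 3 0 0 0 0;0 25 3 0 0 0 0;0 18 3 0 0 0 0;0 0 0 0 0 0 0;0 0 0 0 0 0 0'
python3 - <<'E'
from h import *
go((622.7,242.2,72.5),(1,.043,0))
E
```

```text
clock: 44.8
eef_pos: [628.0, 237.2, 82.0]
tool_rot: [-1.281, 1.563, -1.259]
force: [1.5, -0.4, -0.9]
width: 43.1
tcp [628.03  237.179  81.997] grasp [628.006 237.256  92.996] x [ 0.002 -0.007 -1.   ] z [1.    0.023 0.002] w 43.12613238026838 F [ 1.454 -0.447 -0.858] q [-0.588  0.867  0.323  1.579 -0.35   0.754 -0.091] t 44.8
 rotvec 1 [-0.02   0.002  0.007]
 rotvec -1 [ 3.121  0.011 -0.003]
 world d [ -5.33    5.021 -20.497]  shift in present tool axes [20.449  5.285 -5.258]  in final axes [20.497  5.245 -5.11 ]
```

```bash
python3 -m handwheel '0 5 5 -5 -0.02 0.002 0.007;0 0 0 0 0 0 0;0 8 0 0 0 0 0;0 5 0 0 0 0 0;0 0 0 0 0 0 0;0 0 0 0 0 0 0'
python3 - <<'E'
from h import *
go((622.7,242.2,72.5),(1,.043,0))
E
```

```text
clock: 45.4
eef_pos: [624.7, 240.5, 66.2]
tool_rot: [0.27, 1.566, 0.311]
force: [0.5, -0.8, 1.2]
width: 42.5
tcp [624.75  240.502  66.182] grasp [624.698 240.486  77.182] x [ 0.005  0.002 -1.   ] z [0.999 0.042 0.005] w 42.49530059647571 F [ 0.547 -0.787  1.174] q [-0.581  0.881  0.303  1.596 -0.358  0.714 -0.068] t 45.4
 rotvec 1 [-0.001  0.005 -0.001]
 rotvec -1 [ 3.14  -0.002 -0.007]
 world d [-2.05   1.698 -4.682]  shift in present tool axes [ 4.675  1.776 -1.999]  in final axes [ 4.682  1.784 -1.975]
```

```bash
python3 -m handwheel '0 4 2 -2 0 0.005 0;0 0 0 0 0 0 0;-1 0 0 0 0 0 0;-1 0 0 0 0 0 0;-1 0 0 0 0 0 0;-1 0 0 0 0 0 0;-1 0 0 0 0 0 0'
python3 -m handwheel '-1 0 -20 0 0 0 0;-1 0 -30 0 0 0 0;-1 0 -30 0 0 0 0;-1 0 -30 0 0 0 0;-1 0 -30 0 0 0 0;-1 0 -30 0 0 0 0;-1 0 -25 0 0 0 0;-1 0 -20 0 0 0 0;-1 0 0 0 0 0 0'
python3 - <<'E'
from h import *
go((635,-55,72.5),(1,.043,0))
E
```

```text
clock: 46.1
eef_pos: [622.7, 243.0, 62.0]
tool_rot: [1.588, 1.569, 1.63]
force: [-0.4, 0.1, 0.7]
width: 12.8
clock: 47.0
eef_pos: [632.4, 16.6, 62.3]
tool_rot: [0.635, 1.567, 0.677]
force: [0.2, -0.1, -0.7]
width: 12.9
tcp [632.435  16.571  62.329] grasp [632.405  16.546  73.329] x [ 0.003  0.002 -1.   ] z [0.999 0.043 0.003] w 12.942809806564444 F [ 0.161 -0.085 -0.712] q [-0.217  0.84   0.248  1.706 -0.318  0.632  0.252] t 47.0
 rotvec 1 [-0.     0.003 -0.002]
 rotvec -1 [ 3.141 -0.003 -0.004]
 world d [  2.565 -71.571  -0.829]  shift in present tool axes [  0.677 -71.617  -0.488]  in final axes [  0.829 -71.615  -0.512]
```

```bash
python3 -m handwheel '-1 0 -20 0 0 0.003 -0.002;-1 0 -20 0 0 0 0;-1 0 -18 0 0 0 0;-1 0 -14 0 0 0 0;-1 0 0 0 0 0 0;-1 0 0 0 0 0 0'
python3 - <<'E'
from h import *
go(case(-112,0,180),(-np.sin(CYAW),np.cos(CYAW),0))
crop('side',260,140,440,280,4,'x.png')
E
```

```text
clock: 47.6
eef_pos: [634.2, -53.9, 61.5]
tool_rot: [2.08, 1.566, 2.125]
force: [-0.3, -0.0, -1.2]
width: 12.6
tcp [634.191 -53.946  61.515] grasp [634.221 -53.994  72.515] x [-0.003  0.004 -1.   ] z [ 0.999  0.045 -0.003] w 12.631538083003127 F [-0.256 -0.049 -1.188] q [-0.095  0.846  0.234  1.689 -0.3    0.645  0.349] t 47.6
 rotvec 1 [ 0.178 -0.003 -0.004]
 rotvec -1 [-2.963  0.006 -0.004]
 world d [-133.516 -181.646  107.485]  shift in present tool axes [-107.917 -174.977 -141.816]  in final axes [-107.485 -197.77  -108.209]
```

View pics/x.png

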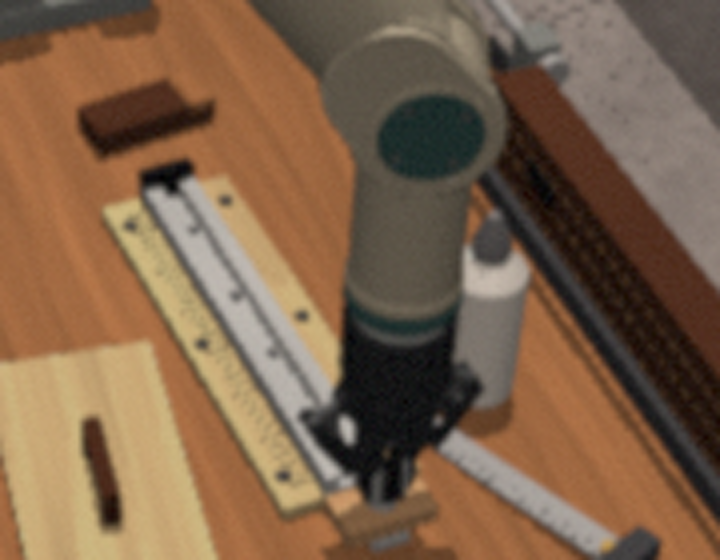

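The track is empty. The lid now lies somewhat further aside (the announced knock), so I'll find it again afterwards. Carry the last stop over.

```bash
python3 -m handwheel '-1 -15 0 0 0 0 0;-1 -25 0 0 0 0 0;-1 -30 0 0 0 0 0;-1 -30 0 0 0 0 0;-1 -15 0 0 0 0 0;-1 0 -15 -20 0.09 0 0;-1 0 -25 -20 0.09 0 0;-1 0 -32 -18 0 0 0;-1 0 -35 -18 0 0 0;-1 0 -35 -16 0 0 0'
python3 -m handwheel '-1 0 -20 -12 0 0 0;-1 0 0 0 0 0 0;-1 0 0 0 0 0 0;-1 0 0 0 0 0 0'
python3 - <<'E'
from h import *
go(case(-111,0,62),(-np.sin(CYAW),np.cos(CYAW),0))
E
```

```text
clock: 48.65
eef_pos: [534.4, -171.6, 189.3]
tool_rot: [1.128, 1.553, 1.017]
force: [0.0, -0.4, -1.0]
width: 13.1
clock: 49.05
eef_pos: [518.3, -193.0, 193.4]
tool_rot: [0.907, 1.552, 0.792]
force: [-0.6, -0.3, -0.5]
width: 13.0
tcp [ 518.309 -193.009  193.391] grasp [ 518.165 -193.155  204.389] x [ 0.013  0.013 -1.   ] z [ 0.993 -0.115  0.012] w 13.025606781096917 F [-0.593 -0.264 -0.525] q [ 0.104  0.564  0.322  1.854 -0.274  0.759  0.463] t 49.05
 rotvec 1 [ 0.018  0.011 -0.015]
 rotvec -1 [-3.123  0.023  0.018]
 world d [ -17.767  -43.574 -142.391]  shift in present tool axes [141.555 -47.414 -14.278]  in final axes [142.391 -45.548 -11.823]
```

```bash
python3 -m handwheel '-1 0 -22 -6 0.018 0.011 -0.015;-1 10 -22 -6 0 0 0;-1 20 0 0 0 0 0;-1 20 0 0 0 0 0;-1 0 0 0 0 0 0;-1 0 0 0 0 0 0'
python3 - <<'E'
from h import *
go(case(-111,0,62),(-np.sin(CYAW),np.cos(CYAW),0))
p=P('wrist');np.save('p.npy',p)
crop('wrist',0,0,640,480,1.25,'y.png')
E
```

```text
clock: 49.65
eef_pos: [505.2, -234.7, 143.0]
tool_rot: [-0.745, 1.566, -0.87]
force: [0.1, -0.6, -1.5]
width: 12.6
tcp [ 505.219 -234.672  143.048] grasp [ 505.187 -234.634  154.048] x [ 0.003 -0.003 -1.   ] z [ 0.992 -0.124  0.003] w 12.585359584444072 F [ 0.139 -0.59  -1.519] q [ 0.188  0.642  0.301  1.882 -0.292  0.656  0.541] t 49.65
 rotvec 1 [0.009 0.003 0.003]
 rotvec -1 [-3.133 -0.005  0.005]
 world d [ -4.677  -1.912 -92.048]  shift in present tool axes [92.04  -2.197 -4.707]  in final axes [92.048 -2.516 -4.381]
```

View pics/y.png

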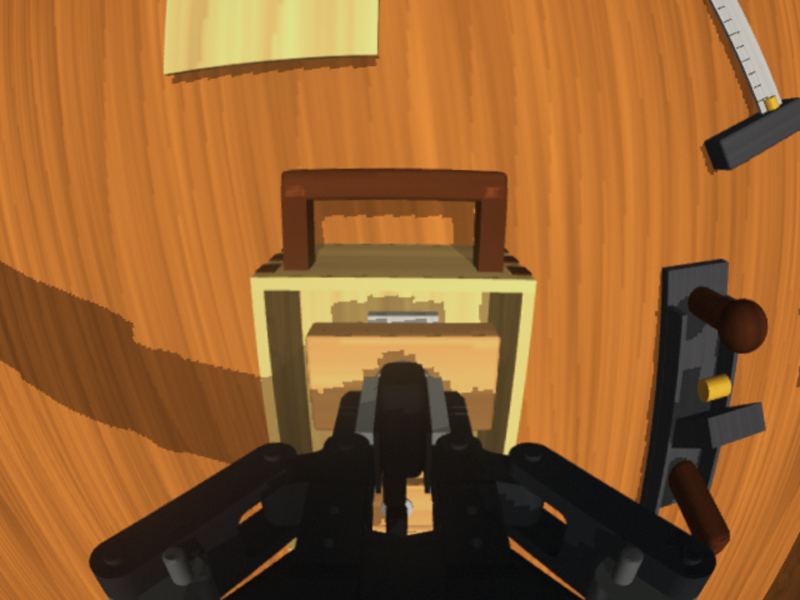

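The stop is over the last slot, between the previous stop and the handle-end wall.

```bash
python3 - <<'E'
from h import *
p=np.load('p.npy',allow_pickle=True).item()
print(pl('wrist',252/1.25,278/1.25,80,p),pl('wrist',535/1.25,280/1.25,80,p),case(-141,-65,0),case(-141,65,0))
E
python3 -m handwheel '-1 5 -2 -5 0.009 0.003 0.003;-1 18 0 -1 0 0 0;-1 18 0 -1 0 0 0;-1 12 0 -1 0 0 0;-1 0 0 0 0 0 0;-1 0 0 0 0 0 0'
python3 - <<'E'
from h import *
go(case(-111,0,62),(-np.sin(CYAW),np.cos(CYAW),0))
E
```

```text
[ 440.889 -197.345] [ 568.665 -214.536] [ 440.102 -198.216    0.   ] [ 568.95  -215.482    0.   ]
clock: 50.3
eef_pos: [499.2, -236.7, 92.2]
tool_rot: [-0.247, 1.563, -0.38]
force: [0.9, 0.5, -0.5]
width: 13.0
tcp [ 499.15  -236.682   92.247] grasp [ 499.075 -236.652  103.246] x [ 0.007 -0.003 -1.   ] z [ 0.991 -0.133  0.007] w 12.977502904493575 F [ 0.9    0.485 -0.531] q [ 0.227  0.713  0.256  1.928 -0.332  0.534  0.576] t 50.3
 rotvec 1 [0.    0.007 0.002]
 rotvec -1 [-3.141 -0.003  0.011]
 world d [  1.391   0.099 -41.247]  shift in present tool axes [41.255  0.357  1.071]  in final axes [41.247  0.283  1.366]
```

```bash
python3 -m handwheel '-1 14 0 0 0 0.007 0.002;-1 14 0 0 0 0 0;-1 10 0 0 0 0 0;-1 2 0 0 0 0 0;-1 0 0 0 0 0 0;-1 0 0 0 0 0 0'
python3 - <<'E'
from h import *
go(case(-111,0,62),(-np.sin(CYAW),np.cos(CYAW),0))
E
```

```text
clock: 50.9
eef_pos: [500.3, -237.2, 49.7]
tool_rot: [-0.093, 1.569, -0.226]
force: [-0.8, -0.1, -0.4]
width: 12.9
tcp [ 500.29  -237.173   49.705] grasp [ 500.274 -237.17    60.705] x [ 0.001 -0.    -1.   ] z [ 0.991 -0.133  0.001] w 12.87940194498672 F [-0.836 -0.054 -0.42 ] q [ 0.251  0.785  0.219  1.934 -0.356  0.458  0.596] t 50.9
 rotvec 1 [0.    0.001 0.   ]
 rotvec -1 [-3.141 -0.     0.002]
 world d [0.252 0.59  1.295]  shift in present tool axes [-1.295  0.618  0.173]  in final axes [-1.295  0.618  0.171]
```

Release, then look for the lid.

```bash
python3 -m handwheel '-0.25 0 0 0 0 0 0;-0.25 0 0 0 0 0 0;-0.25 0 0 0 0 0 0;-0.25 -20 0 0 0 0 0;-0.25 -35 0 0 0 0 0;-0.25 -40 0 0 0 0 0;-0.25 -40 0 0 0 0 0;0 -10 0 0 0 0 0;0 0 0 0 0 0 0;0 0 0 0 0 0 0'
python3 - <<'E'
from h import *
go()
im=get_image('top');cv2.imwrite('pics/z0.png',im)
crop('wrist',0,0,640,480,1.25,'z1.png')
E
```

```text
clock: 51.9
eef_pos: [500.5, -237.2, 201.6]
tool_rot: [-0.061, 1.566, -0.194]
force: [-0.1, 0.8, -0.7]
width: 42.9
tcp [ 500.472 -237.23   201.558] grasp [ 500.424 -237.221  212.558] x [ 0.004 -0.001 -1.   ] z [ 0.991 -0.133  0.004] w 42.90820545255669 F [-0.064  0.808 -0.694] q [ 0.165  0.558  0.346  1.841 -0.259  0.782  0.513] t 51.9
```

View pics/z0.png

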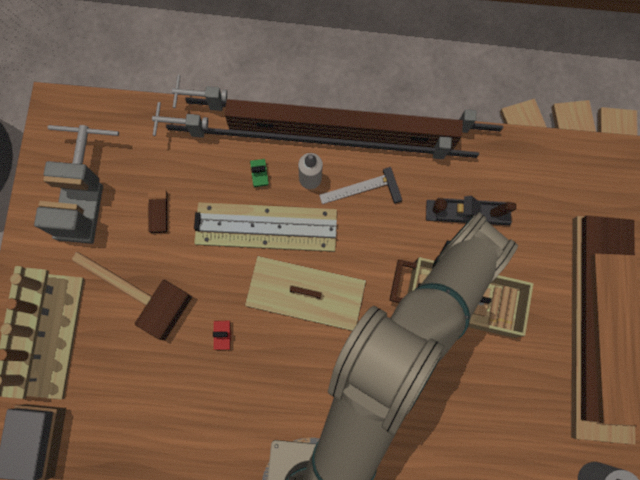

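View pics/z1.png

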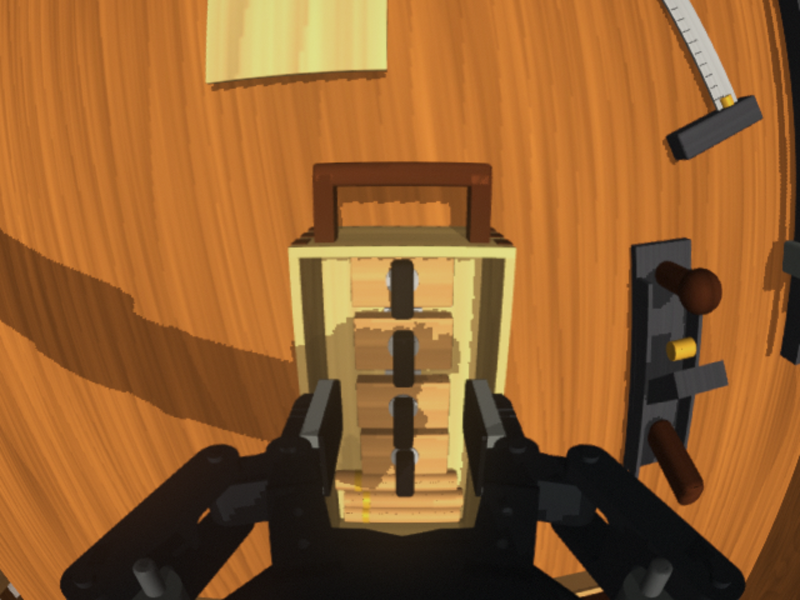

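All four stops stand in the case beside the dogs. The lid lies at top-view (305,292).

Run:
```python
import cv2
im=cv2.imread('pics/z0.png')[250:340,235:375]
cv2.imwrite('pics/z2.png',cv2.resize(im,None,fx=5.5,fy=5.5,interpolation=cv2.INTER_CUBIC))
```

```text
(no output)
```

View pics/z2.png

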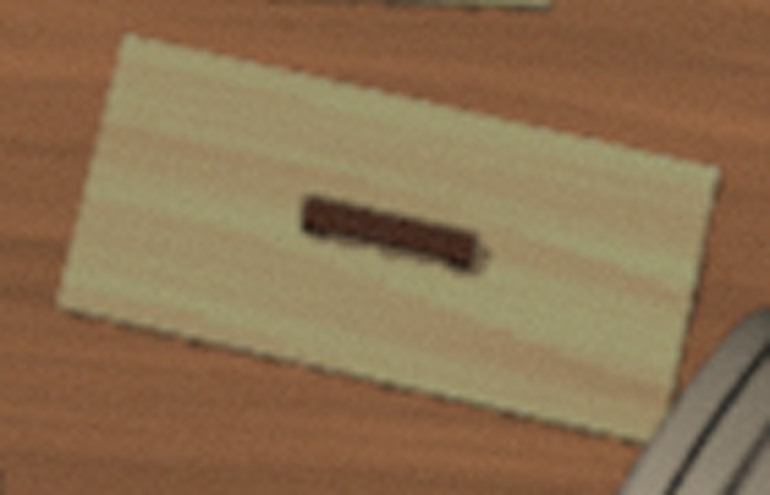

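Run:
```python
from h import *
p=P('top');c=lambda x,y:(235+x/5.5,250+y/5.5)
C=[pl('top',*c(*q),16,p) for q in [(126,33),(720,168),(660,440),(60,305)]]
print(C,[np.linalg.norm(C[i]-C[(i+1)%4]) for i in range(4)])
print('centre diag',(C[1]+C[3])/2,(C[0]+C[2])/2,'grip',pl('top',*c(388,232),48,p))
d=C[1]-C[0];ya=np.arctan2(d[1],d[0]);print('yaw',ya)
g=pl('top',*c(388,232),48,p)
go((g[0],g[1],150),(-np.sin(ya),np.cos(ya),0))
```

```text
[array([546.998, 182.76 ]), array([510.097, -95.574]), array([383.903, -77.832]), array([419.006, 198.741])] [np.float64(280.76941787033593), np.float64(127.43534907960063), np.float64(278.7920897370329), np.float64(128.98555143398588)]
centre diag [464.552  51.583] [465.45   52.464] grip [462.198  52.997]
yaw -1.7026044853845592
tcp [ 499.94  -237.034  200.695] grasp [ 499.914 -237.033  211.695] x [ 0.002 -0.    -1.   ] z [ 0.991 -0.133  0.002] w 42.87424630831583 F [0.184 0.349 0.316] q [ 0.165  0.559  0.346  1.842 -0.259  0.783  0.513] t 52.0
 rotvec 1 [-0.002  0.002 -0.   ]
 rotvec -1 [ 3.14  -0.    -0.004]
 world d [-37.742 290.032 -61.695]  shift in present tool axes [ 61.561 282.431 -76.108]  in final axes [ 61.695 282.556 -75.533]
```

```bash
python3 -m handwheel '0 0 40 -10 0 0 0;0 0 42 -11 0 0 0;0 0 42 -11 0 0 0;0 0 42 -11 0 0 0;0 0 42 -11 0 0 0;0 10 42 -11 0 0 0;0 10 25 -8 0 0 0;0 0 0 0 0 0 0;0 0 0 0 0 0 0'
python3 - <<'E'
from h import *
p=P('wrist');np.save('p.npy',p)
crop('wrist',0,0,640,480,1.25,'za.png')
go((464,52.5,48),(0.991,-.133,0))
E
```

```text
clock: 52.9
eef_pos: [456.8, 53.1, 167.4]
tool_rot: [-2.734, 1.551, -2.871]
force: [0.8, -0.1, 1.2]
width: 42.6
tcp [456.662  53.034 167.356] grasp [456.874  53.087 178.354] x [-0.019 -0.005 -1.   ] z [ 0.99  -0.137 -0.018] w 42.8878010914853 F [-0.298  1.621  0.127] q [-0.424  0.507  0.351  2.096 -0.293  0.604 -0.005] t 52.95
 rotvec 1 [-0.004 -0.018  0.007]
 rotvec -1 [3.137 0.012 0.029]
 world d [   7.338   -0.534 -130.356]  shift in present tool axes [130.191   1.445   9.742]  in final axes [130.356   0.447   7.344]
```

View pics/za.png

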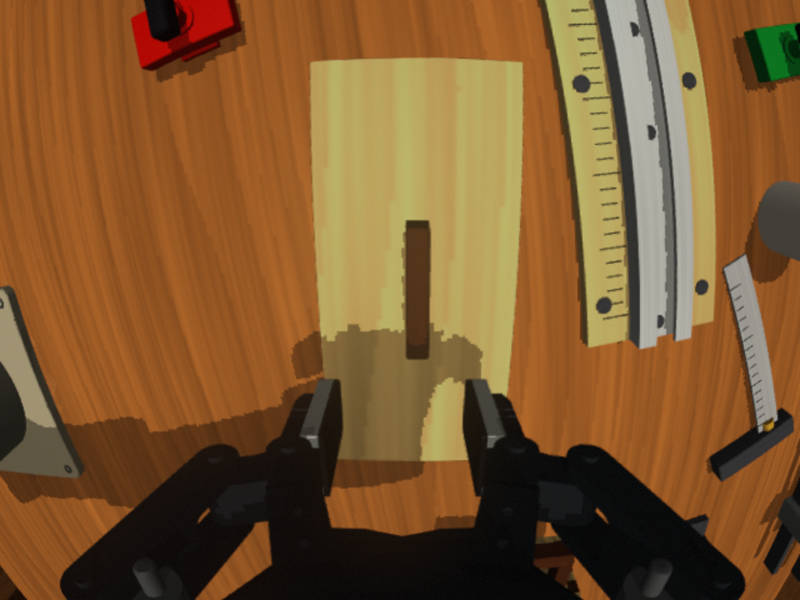

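The lid's grip bar lies from (417,227) to (418,357) in the crop.

```bash
python3 - <<'E'
from h import *
p=np.load('p.npy',allow_pickle=True).item()
a=pl('wrist',417.5/1.25,228/1.25,48,p);b=pl('wrist',418/1.25,358/1.25,48,p);print(a,b,(a+b)/2,np.linalg.norm(a-b),np.arctan2(*(b-a)[::-1]))
C=[pl('wrist',u/1.25,v/1.25,16,p) for u,v in [(311,62),(523,62)]];print(C)
E
python3 -m handwheel '0 10 0 7 -0.004 -0.018 0.007;0 20 0 2 0 0 0;0 20 0 2 0 0 0;0 20 0 0 0 0 0;0 0 0 0 0 0 0;0 0 0 0 0 0 0'
python3 - <<'E'
from h import *
go((464,52.5,48),(0.991,-.133,0))
E
```

```text
[468.604  93.379] [458.903  15.495] [463.754  54.437] 78.48556956951562 -1.6947132463485732
[array([418.431, 201.678]), array([546.537, 184.906])]
clock: 53.55
eef_pos: [470.8, 41.1, 95.7]
tool_rot: [-0.74, 1.565, -0.889]
force: [0.2, 0.6, 0.6]
width: 42.6
tcp [470.784  41.105  95.656] grasp [470.744  41.155 106.656] x [ 0.004 -0.004 -1.   ] z [ 0.989 -0.149  0.004] w 42.64982252227706 F [0.227 0.581 0.563] q [-0.323  0.638  0.254  2.135 -0.375  0.407  0.08 ] t 53.55
 rotvec 1 [-0.016  0.004  0.004]
 rotvec -1 [ 3.126  0.006 -0.007]
 world d [ -6.784  11.395 -58.656]  shift in present tool axes [58.58  10.489 -8.652]  in final axes [58.656 10.391 -8.24 ]
```

```bash
python3 -m handwheel '0 10 11 -6 -0.016 0.004 0.004;0 15 0 0 0 0 0;0 15 0 0 0 0 0;0 0 0 0 0 0 0;0 0 0 0 0 0 0'
python3 - <<'E'
from h import *
go((464,53,48),(0.991,-.133,0))
E
```

```text
clock: 54.05
eef_pos: [468.3, 54.9, 56.9]
tool_rot: [0.538, 1.565, 0.407]
force: [-0.2, -0.4, 0.4]
width: 42.9
tcp [468.255  54.877  56.875] grasp [468.192  54.85   67.875] x [ 0.006  0.002 -1.   ] z [ 0.991 -0.131  0.005] w 42.88206404902397 F [-0.23  -0.403  0.386] q [-0.299  0.708  0.184  2.157 -0.415  0.303  0.107] t 54.05
 rotvec 1 [ 0.002  0.005 -0.003]
 rotvec -1 [-3.139  0.005  0.008]
 world d [ -4.255  -1.877 -19.875]  shift in present tool axes [19.845 -2.481 -4.08 ]  in final axes [19.875 -2.427 -3.968]
```

```bash
python3 -m handwheel '0 10 -2 -3 0.002 0.003 -0.003;0 8 0 0 0 0 0;0 0 0 0 0 0 0;0 0 0 0 0 0 0'
python3 - <<'E'
from h import *
go((464,53,48),(0.991,-.133,0))
E
```

```text
clock: 54.45
eef_pos: [465.7, 53.9, 38.9]
tool_rot: [0.176, 1.566, 0.044]
force: [-0.8, 0.1, -0.3]
width: 42.6
tcp [465.685  53.9    38.908] grasp [465.633  53.897  49.908] x [ 0.005  0.    -1.   ] z [ 0.991 -0.132  0.005] w 42.64446967425638 F [-0.786  0.06  -0.282] q [-0.285  0.742  0.163  2.168 -0.442  0.257  0.132] t 54.45
 rotvec 1 [ 0.001  0.005 -0.001]
 rotvec -1 [-3.14   0.001  0.007]
 world d [-1.685 -0.9   -1.908]  shift in present tool axes [ 1.899 -1.116 -1.561]  in final axes [ 1.908 -1.116 -1.551]
```

```bash
python3 -m handwheel '0 2 -1 -1 0 0.003 0;0 0 0 0 0 0 0;-1 0 0 0 0 0 0;-1 0 0 0 0 0 0;-1 0 0 0 0 0 0;-1 0 0 0 0 0 0;-1 0 0 0 0 0 0'
python3 - <<'E'
from h import *
go((464,53,48),(0.991,-.133,0))
E
```

```text
clock: 55.15
eef_pos: [464.8, 52.8, 37.4]
tool_rot: [0.446, 1.568, 0.313]
force: [-0.3, -0.9, -0.9]
width: 12.5
tcp [464.774  52.829  37.372] grasp [464.749  52.821  48.372] x [ 0.002  0.001 -1.   ] z [ 0.991 -0.132  0.002] w 12.515706186457182 F [-0.268 -0.854 -0.856] q [-0.282  0.745  0.161  2.169 -0.446  0.256  0.138] t 55.15
 rotvec 1 [ 0.001  0.002 -0.001]
 rotvec -1 [-3.141  0.002  0.003]
 world d [-0.774  0.171 -0.372]  shift in present tool axes [ 0.371  0.067 -0.791]  in final axes [ 0.372  0.066 -0.79 ]
```

```bash
python3 -m handwheel '-1 -10 0 0 0 0 0;-1 -15 0 0 0 0 0;-1 -20 0 0 0 0 0;-1 -25 0 0 0 0 0;-1 -30 0 0 0 0 0;-1 -30 0 0 0 0 0;-1 -20 0 0 0 0 0;-1 -10 0 0 0 0 0;-1 0 0 0 0 0 0'
python3 - <<'E'
from h import *
go(case(0,0,200),(-np.sin(CYAW),np.cos(CYAW),0))
crop('wrist',0,0,640,480,1.25,'zb.png')
E
```

```text
clock: 56.05
eef_pos: [462.1, 52.6, 206.4]
tool_rot: [2.124, 1.569, 1.991]
force: [0.6, 0.4, -1.0]
width: 12.4
tcp [462.137  52.611 206.401] grasp [462.147  52.588 217.401] x [-0.001  0.002 -1.   ] z [ 0.991 -0.133 -0.001] w 12.350804141950146 F [ 0.599  0.389 -1.031] q [-0.467  0.446  0.413  2.06  -0.279  0.689 -0.007] t 56.05
 rotvec 1 [-0.    -0.001 -0.002]
 rotvec -1 [ 3.141 -0.003  0.002]
 world d [  23.663 -399.211  -17.401]  shift in present tool axes [  16.561 -392.547   76.582]  in final axes [  17.401 -392.532   76.472]
```

View pics/zb.png

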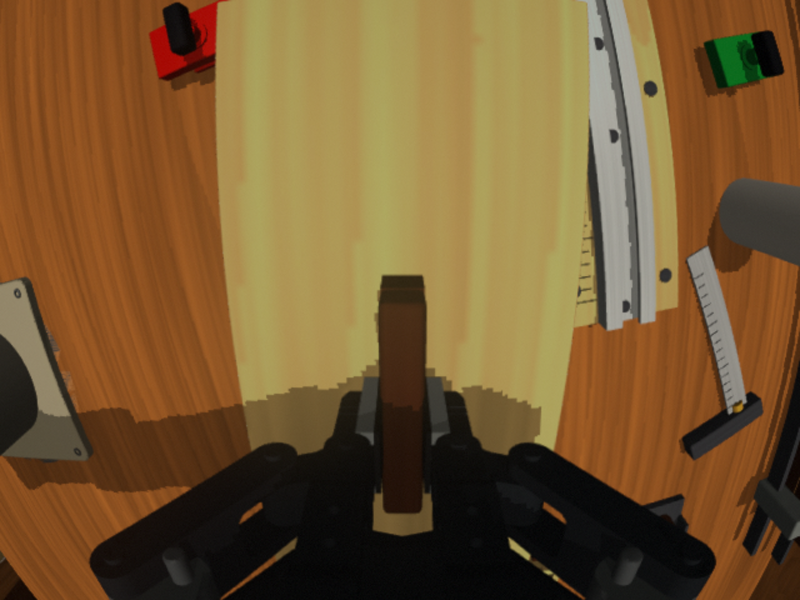

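The lid is held level by its bar. Carry it back over the case.

```bash
python3 -m handwheel '-1 0 -30 6 0 0 0;-1 0 -40 8 0 0 0;-1 0 -40 8 0 0 0;-1 0 -40 8 0 0 0;-1 0 -40 8 0 0 0;-1 0 -40 8 0 0 0;-1 0 -40 8 0 0 0;-1 0 -40 8 0 0 0;-1 0 -25 5 0 0 0;-1 0 0 0 0 0 0'
python3 - <<'E'
from h import *
go(case(0,0,170),(-np.sin(CYAW),np.cos(CYAW),0))
E
```

```text
clock: 57.1
eef_pos: [478.2, -296.8, 188.3]
tool_rot: [2.953, 1.542, 2.827]
force: [-0.9, 0.2, -1.5]
width: 12.2
tcp [ 478.156 -296.82   188.335] grasp [ 478.453 -296.916  199.33 ] x [-0.027  0.009 -1.   ] z [ 0.992 -0.126 -0.028] w 12.173941203459933 F [-0.904  0.163 -1.455] q [ 0.263  0.606  0.374  1.801 -0.28   0.815  0.649] t 57.1
 rotvec 1 [ 0.007 -0.028 -0.005]
 rotvec -1 [-3.134  0.008 -0.044]
 world d [  7.644 -49.78  -29.335]  shift in present tool axes [ 28.68  -48.578  14.652]  in final axes [ 29.335 -48.324  14.187]
```

```bash
python3 -m handwheel '-1 0 -22 7 0.007 -0.028 -0.005;-1 5 -20 5 0 0 0;-1 5 0 0 0 0 0;-1 0 0 0 0 0 0;-1 0 0 0 0 0 0'
python3 - <<'E'
from h import *
go(case(0,0,160),(-np.sin(CYAW),np.cos(CYAW),0))
crop('side',220,240,480,480,2.5,'zc.png')
EOF=1
E
```

```text
clock: 57.6
eef_pos: [481.2, -335.1, 169.8]
tool_rot: [2.444, 1.555, 2.311]
force: [-0.6, -0.3, -1.7]
width: 12.2
tcp [ 481.204 -335.136  169.751] grasp [ 481.321 -335.264  180.75 ] x [-0.011  0.012 -1.   ] z [ 0.991 -0.132 -0.012] w 12.182278143128901 F [-0.573 -0.311 -1.704] q [ 0.342  0.654  0.353  1.762 -0.303  0.795  0.713] t 57.6
 rotvec 1 [ 0.    -0.012 -0.01 ]
 rotvec -1 [-3.141  0.016 -0.019]
 world d [  4.596 -11.464 -20.751]  shift in present tool axes [ 20.566 -10.963   6.323]  in final axes [ 20.751 -10.752   6.077]
```

View pics/zc.png

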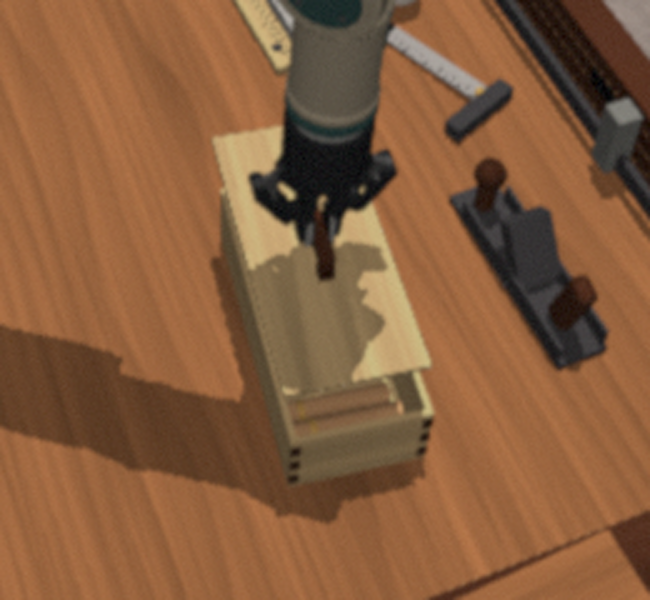

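The case is undisturbed and the lid is over it. Now align the lid and go down.

```bash
python3 -m handwheel '-1 5 -11 5 0 -0.012 -0.01;-1 10 0 0 0 0 0;-1 0 0 0 0 0 0;-1 0 0 0 0 0 0'
python3 - <<'E'
from h import *
go(case(0,0,130),(-np.sin(CYAW),np.cos(CYAW),0))
E
```

```text
clock: 58.05
eef_pos: [485.9, -344.4, 153.3]
tool_rot: [0.98, 1.569, 0.851]
force: [-0.2, 0.3, -2.0]
width: 12.7
tcp [ 485.918 -344.4    153.284] grasp [ 485.908 -344.412  164.284] x [ 0.001  0.001 -1.   ] z [ 0.992 -0.129  0.001] w 12.74778440000588 F [-0.198  0.283 -2.022] q [ 0.359  0.68   0.341  1.764 -0.315  0.751  0.732] t 58.05
 rotvec 1 [ 0.004  0.001 -0.001]
 rotvec -1 [-3.137  0.002  0.001]
 world d [ -0.118  -2.2   -34.284]  shift in present tool axes [34.281 -2.237  0.139]  in final axes [34.284 -2.196  0.175]
```

```bash
python3 -m handwheel '-1 15 -1 0 0.004 0.001 0;-1 10 0 0 0 0 0;-1 5 0 0 0 0 0;-1 0 0 0 0 0 0;-1 0 0 0 0 0 0'
python3 - <<'E'
from h import *
CASEC[1]=-345.6
go(case(0,0,118.4),(-np.sin(CYAW),np.cos(CYAW),0))
E
```

```text
clock: 58.55
eef_pos: [485.5, -344.8, 120.0]
tool_rot: [2.188, 1.568, 2.055]
force: [0.2, 0.3, -2.2]
width: 12.6
tcp [ 485.539 -344.806  119.955] grasp [ 485.552 -344.831  130.955] x [-0.001  0.002 -1.   ] z [ 0.991 -0.133 -0.001] w 12.572723552240944 F [ 0.168  0.348 -2.199] q [ 0.374  0.726  0.319  1.784 -0.336  0.687  0.747] t 58.55
 rotvec 1 [ 0.    -0.001 -0.002]
 rotvec -1 [-3.141  0.003 -0.002]
 world d [  0.261  -0.794 -12.555]  shift in present tool axes [12.553 -0.778  0.383]  in final axes [12.555 -0.752  0.364]
```

Aligned to within 1 mm. Lower gently.

```bash
python3 -m handwheel '-1 4 -1 0 0 0 0;-1 3 0 0 0 0 0;-1 3 0 0 0 0 0;-1 0 0 0 0 0 0;-1 0 0 0 0 0 0'
python3 - <<'E'
from h import *
CASEC[1]=-345.6
go(case(0,0,118.4),(-np.sin(CYAW),np.cos(CYAW),0))
crop('side',220,240,480,480,2.5,'zd.png')
E
```

```text
clock: 59.05
eef_pos: [485.9, -346.4, 109.9]
tool_rot: [1.48, 1.57, 1.347]
force: [-0.3, -0.1, -2.2]
width: 12.5
tcp [ 485.883 -346.397  109.895] grasp [ 485.88  -346.41   120.895] x [ 0.     0.001 -1.   ] z [ 0.991 -0.133  0.   ] w 12.539466917014492 F [-0.289 -0.082 -2.233] q [ 0.381  0.74   0.311  1.788 -0.343  0.667  0.754] t 59.05
 rotvec 1 [ 0.     0.    -0.001]
 rotvec -1 [-3.141  0.002  0.   ]
 world d [-0.083  0.797 -2.495]  shift in present tool axes [ 2.496  0.776 -0.188]  in final axes [ 2.495  0.779 -0.188]
```

View pics/zd.png

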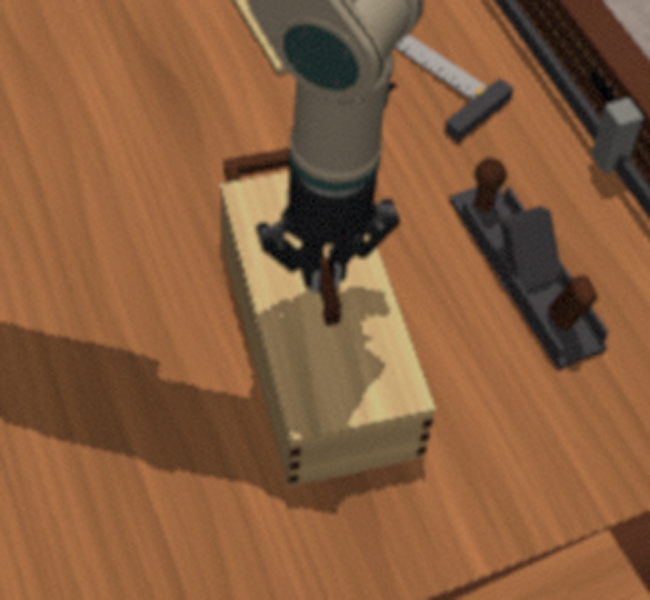

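```bash
python3 -m handwheel '-1 3 0 0 0 0 0;-1 0 0 0 0 0 0;-1 0 0 0 0 0 0'; python3 -m handwheel '-0.25 0 0 0 0 0 0;-0.25 0 0 0 0 0 0;-0.25 0 0 0 0 0 0;-0.25 -20 0 0 0 0 0;-0.25 -30 0 0 0 0 0;-0.25 -35 0 0 0 0 0;-0.25 0 45 0 0 0 0;-0.25 -10 48 0 0 0 0;-0.25 0 48 0 0 0 0;-0.25 0 48 0 0 0 0'
python3 -m handwheel '-0.25 0 48 0 0 0 0;-0.25 0 48 0 0 0 0;-0.25 0 48 0 0 0 0;-0.25 0 48 0 0 0 0;-0.25 0 30 0 0 0 0;-0.25 0 0 0 0 0 0'
python3 - <<'E'
from h import *
go()
crop('top',380,220,560,355,4.4,'ze.png'); crop('side',220,240,480,480,2.5,'zf.png')
E
```

```text
clock: 59.4
eef_pos: [486.4, -346.7, 107.5]
tool_rot: [0.337, 1.569, 0.204]
force: [0.3, -0.1, -1.0]
width: 12.6
clock: 60.4
eef_pos: [511.9, -165.0, 206.9]
tool_rot: [-0.749, 1.561, -0.899]
force: [1.3, -0.2, -0.2]
width: 32.5
clock: 61.0
eef_pos: [546.6, 73.1, 206.7]
tool_rot: [-0.104, 1.56, -0.242]
force: [-0.7, -0.5, -0.1]
width: 32.1
tcp [546.603  73.064 206.691] grasp [546.486  73.093 217.691] x [ 0.011 -0.003 -1.   ] z [ 0.99  -0.138  0.011] w 32.14519535523837 F [-0.706 -0.523 -0.059] q [-0.461  0.555  0.417  1.849 -0.3    0.789 -0.027] t 61.0
```

View pics/ze.png

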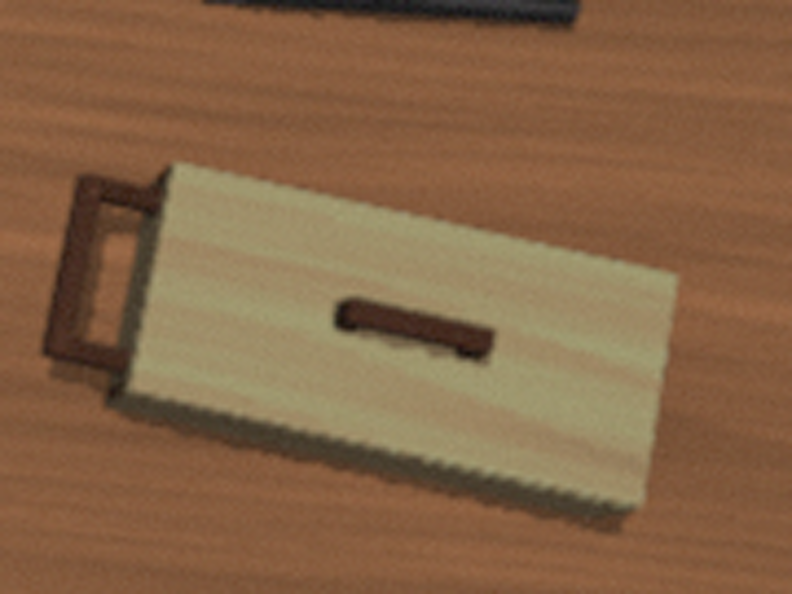

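View pics/zf.png

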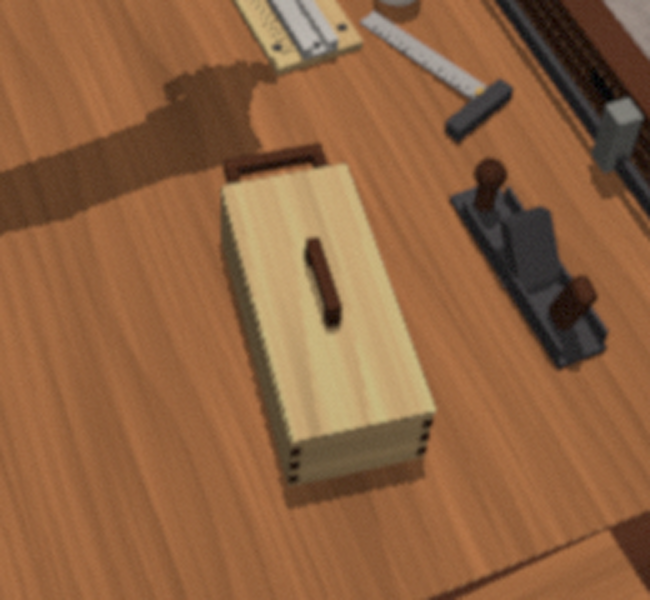

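The lid lies flush on the case in both views: grip at (415,328) in the top crop and (324,280) in the side crop. A two-view check of its height follows.

Run:
```python
from h import *
def tri(a,b):
    e1,d1=ray('top',380+a[0]/4.4,220+a[1]/4.4);e2,d2=ray('side',220+b[0]/2.5,240+b[1]/2.5)
    d1=d1/np.linalg.norm(d1);d2=d2/np.linalg.norm(d2)
    s=np.linalg.lstsq(np.stack([d1,-d2],1),e2-e1,rcond=None)[0]
    return (e1+s[0]*d1+e2+s[1]*d2)/2
print('lid corners',[tri(*q) for q in [((175,163),(347,166)),((680,275),(433,411)),((640,505),(291,444)),((131,392),(222,185))]])
print('grip top', tri((415,323),(323,278)))
s=ctrl.read_state();print(s['clock'],s['width'],s['force'])
```

```text
lid corners [array([ 571.063, -216.841,   80.287]), array([ 531.777, -494.858,   85.255]), array([ 404.763, -477.361,   80.604]), array([ 441.887, -199.257,   86.337])]
grip top [ 489.164 -346.067  104.812]
61.1 32.34468590981304 [-0.059  0.219 -0.073]
```

Run:
```python
from h import *
print(ctrl.finish_job())
```

```text
the job is handed in; nothing more can be done
None
```

I finished the job and handed it in at about 61 s; no verdict came back, so the result below rests on my own checks.

**What I did:** I tipped the case about 28° by its handle with the lid on, set it level and took the lid off. I slid the four black-handled stops off the open end of the track and stood them in the cleared end of the case. The lid was knocked a few centimetres aside on the bench while I worked, so I found it again before putting it back on.

**Last checks:**
- **Stops and dogs:** All four stops stood in the case. The dogs measured about 73, 93 and 112 mm past the middle (taken after the first stop went in) and still lay at their end in the last view before closing. They stopped about 13 mm short of the end wall but within the limits.
- **Lid:** It looks flush in both the top and side views. The two-view corner heights came out at 80–86 mm against the expected 86 mm, and its centre is within about 2 mm of the case's.
- **Disagreement:** The same two-view method put the top of the grip bar at 105 mm instead of the expected 118 mm. I took this as an error in picking the pixels, since the picture and the corner heights agree, but I did not measure it again.
- **Other tools:** I did not touch the other tools or the red and green look-alikes. They looked unmoved in the last full top view, taken just before the lid went back on. The arm was clear of everything when I handed in.

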